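Index the collet carrier and press its green tag home

TASK

Slide the blue collet carrier along the bench rail until it clicks into the next station, where its orange line meets the orange flag. Then take the green tag holder out of the wooden rack, push its metal tongue down behind the steel lip on the carrier's far side and finish still holding it there, upright and pressed firmly down on the rubber strip (without ramming it) so that I can nip up the thumbscrews. Leave the red and yellow tags in the rack and do not disturb the collet chuck or the blue bin.

Things in the scene. Friction and masses are not known exactly. Their poses are not given: they have to be found in the camera images.
- rail: fixed transfer rail: aluminium base 80 wide, 440 long (y -250 to +190), 20 high, steel guide on top up to 36 mm, end stops up to 50 mm high. Origin on the bench under the guide's centre line; y is the direction of travel towards the next station, x points away from the robot to the carrier's pocket side, z up
- carrier (a joint): position of the blue carrier along the rail's +y, in m. It starts at 0 to 0.06; the next station's spring-ball detent is at 0.170: within about 3 mm either side the ball pulls the carrier in, and some 8 N then hold it. It slides with 1.5 to 2 N of friction, no spring, and stays where it is left; the end stop is at 0.220, past the station
- carrier_push (a point): centre of the rear (-y) face of the carrier's upright steel push plate: 80 wide, 6 thick, from 57 to 105 mm above the bench, this point 81 mm up. Push here towards the rail's +y. The deck is 110 wide (x), 160 long (y), top 57 mm above the bench; six collets stand on it up to 91 mm, 35 mm or more from the pocket. Axes as the rail
- carrier_mark (a point): orange line across the -x edge of the carrier's deck, at its middle, 57 mm up; opposite the flag when the carrier is in the detent
- station (a point): tip of the orange pointer of the station flag, fixed on the rail's -x side, 60 mm up; the flag stands 88 mm high, 73 mm from the guide's centre line
- pocket (a point): bottom of the tag pocket on the carrier's +x side: centre of the unpressed rubber strip's top, 42 mm above the bench. The pocket is a slot 6 mm wide (x) between the carrier's apron and the steel lip, 56 long (y). Lip and apron stand 21 mm above this point, then flare to a mouth 13 mm wide with its rim 27 mm above it. Two brass thumbscrews on the lip's outer face. Axes as the rail
- cushion: the black rubber strip in the bottom of the pocket: a sprung pad, 3.5 N per mm, 4 mm until solid (14 N). Origin at the centre of its top face; axes as the rail
- tag_green_center (a point): centre of the green tag holder's head: head 10 thick (x), 50 wide (y), 48 high (z), white card on both faces, both sides alike; below it a metal tongue 4 thick, 46 wide, 30 long, so its end is 54 mm below this point. About 60 g. It stands upright in one of the rack's three slots, the head's shoulders on the rack top. Axes turn with the tag
- tag_green: the same green tag holder; origin at the middle of the tongue's lower end, z up along the tag, x through its thickness
- tag_red_center (a point): centre of the red tag holder's head (same sizes), in another slot; leave it
- tag_yellow_center (a point): centre of the yellow tag holder's head (same sizes), in another slot; leave it
- rack: fixed wooden rack, 50 deep (x), 212 long (y), 36 high, three slots 7 wide in a line along its y, 66 mm apart. Origin at the centre of its underside
- chuck: black collet chuck standing on its flange, diameter 62, 80 high; origin at the centre of its underside; leave it
- bin: empty blue parts bin 90 x 130 x 60 high beyond the rail; origin at the centre of its underside; leave it
Not all that is in view belongs to the job. Of the things like the tag_green, leave any that is purple; of the rest the larger one is meant.

How it is judged:
On the way, in this order (a step that is already met when the one before it is completed fails the run):
1. the carrier sits in the detent of the next station (value of joint carrier between 0.167 and 0.173 m), for 0.3 s.
2. the green tag's tongue is behind the carrier's lip (x of tag_green in the frame of pocket between -0.004 and 0.004 m and y of tag_green in the frame of pocket between -0.008 and 0.008 m and z of tag_green in the frame of pocket below 0.012 m), for 0.1 s.
At the end, for the whole second after the job is handed in: Carrier in the detent (joint 0.167 to 0.173); green tag's tongue end within 4 mm across and 8 mm along of the pocket centre, at or below the unpressed strip, upright within 0.15 rad, pressed on the strip with over 3 N, fingers on it with over 2 N, still, through the last second (all of step 1 and x of tag_green in the frame of pocket between -0.004 and 0.004 m and y of tag_green in the frame of pocket between -0.008 and 0.008 m and z of tag_green in the frame of pocket below 0 m and angle between tag_green's own z axis and vertical below 0.15 rad and contact force between tag_green and cushion above 3 N and contact force between the fingers and tag_green above 2 N and linear speed of tag_green below 0.02 m/s); the arm keeps its last pose, push and grip.
It fails at once if the tag is rammed down on the strip (over 40 N) (contact force between tag_green and cushion above 40 N).
It fails at once if the red or the yellow tag is disturbed (moved over 15 mm) (distance of any of tag_red_center, tag_yellow_center from where it was at the start of the episode above 0.015 m).
It fails at once if the collet chuck or the bin is disturbed (moved over 20 mm, or tipped) (distance of any of chuck, bin from where it was at the start of the episode above 0.02 m or angle between any of chuck, bin's own z axis and vertical above 0.3 rad).
It also fails if it takes over 69 s, if anything falls off the work surface, if the arm or the gripper's body presses on something with over 40 N, if the wrist force passes 120 N, or if a joint passes its speed limit or range.

ROBOT

A 6-joint arm with a two-finger parallel gripper is mounted at the origin on the work surface. World frame = base frame: x ahead of the robot, y to its left, z up, the work surface at z = 0. Lengths are in m, angles in rad, forces in N, time in s.
With the tool pointing down it reaches from about 0.25 to 0.775 m from the base axis. Payload 4 kg.
Tool frame: the origin (TCP) lies midway between the tips of the shut fingers; the grasp point (between the pads) lies 19 mm behind it (robot.pinch_z is the distance from the TCP to the grasp point, in m); x points along the fingers, y is the direction in which the jaws open and shut, and the axes are right-handed (so a half turn about x gives the same grasp; the last joint's range is limited). The gripper opens to 94 mm and grips with 3 to 60 N. Pads are 16 mm wide; open, the fingers measure 119 mm over their backs; the gripper's body (75 mm by 177 mm) begins 78 mm behind the grasp point.
Start: joints at [1.132, 0.087, 1.371, -0, 1.684, -0.103], TCP at [0.181, 0.519, 0.174] pointing down, gripper open.
Joint ranges: [-3.1, 3.1], [-0.76, 2.03], [0.27, 2.55], [-1.08, 4.22], [0.17, 2.65], [-2.57, 2.57]. Speed limits (rad/s): [2.79, 2.79, 3.14, 3.14, 3.14, 3.14].

INTERFACE

Orientations are given as [roll, pitch, yaw] about the fixed x, y, z axes, in that order (R = Rz(yaw) Ry(pitch) Rx(roll)).
In Python, from bench import robot, imaging gives the robot as it stands. The module is installed in compiled form; this text tells all that it offers.
- The arm moves only by the tool drive_tool, never from a script. Its argument "commands" is a list that holds one entry, the list of rows, each a list of 4 numbers: the shift along the tool's x, y, z as a fraction of full scale, then the turn about the tool's x as a fraction of full scale. A call has 1 to 20 rows; each row shifts and turns the commanded pose from where the row before left it, along the tool's axes as they then stand; what a row does not reach is not made up. Full scale, the value 1, is 0.25 m for a shift and 360 degrees for a turn. A row lasts 1/10 s, in which the tool goes at most 50 mm and 8.59 degrees, less where a joint would pass 70% of its speed; a pose out of reach is approached as far as the arm can. A call with a number of a shift or a turn outside -1 to 1 is refused whole. A call with a gripper value outside its range is refused whole. "grip" is the opening, from 0 (shut) to 1 (fully open), set as the call begins (left out, the last holds). The fingers move at their own pace and stop on an object; the grip force is fixed at half the most. Time passes only in rows, so rows that do not move let the fingers close. It gives the time, the measured TCP pose, the force and the opening at its end, in the units of the state.
- robot.get_obs(): the state, without advancing time (a new reading comes with each control period).
- imaging.snapshot(name): name is "side" or "top"; returns a dict with "pixels" (400x640x3 uint8, red, green, blue), "z_map" (400x640 float32, m along the optical axis (not along the pixel's ray), 0 where there is no reading), "mtx" (3x3 intrinsics, pixels), "extrinsics" (4x4, takes a point from world to camera coordinates). Camera axes: x right, y up, looking along -z (the intrinsics and any distortion apply to the point x, -y, -z); pixel columns grow to the right and rows downward; lengths in m; the calibration is good to about 2 mm. A picture is of the moment at which its call begins.
- robot.close_job(): hands the job in, once; it reports no verdict.
The state is a dict: "time": time; "joint_positions": joint angles; "qvel": joint speeds; "joint_torque": joint torques, N m; "tool_pos": TCP position; "ee_rot": TCP orientation; "wrist_force": force on the tool from outside, world axes, zero at the start; "wrist_torque": the same for the moment, N m; "width": finger opening in m.
Only numpy, scipy, OpenCV 4.12 (cv2) and the standard library are available. Lean on these libraries where they do the work, as an engineer would, in place of code of your own. Each camera call takes 0.05 s, during which the arm holds its last target.

## Working session

There is one attempt and no reset: what is moved stays moved. The work goes in short steps, Python scripts to look and compute and a tool call to move; the robot and the scene stay as the last step left them, time stands still between calls to the robot, and variables do not carry over. Pictures are saved under pics/ and viewed, and the job is handed in when it is done.

Besides the shell and the picture viewer there is one more tool, called after "Emit:" as name(argument=value, ...) on one line, values as JSON. drive_tool: Moves the arm, as the interface text tells. Shift numbers are shares of 0.25 m and turn numbers shares of 360 degrees, none past 1 either way. Its arguments: {"type":"object","properties":{"commands":{"type":"array","items":{"type":"array","items":{"type":"array","items":{"type":"number","minimum":-1,"maximum":1}}}},"grip":{"type":"number"}},"required":["commands"]}

```bash
ls; mkdir -p pics; cat > h.py <<'E'
from bench import robot, imaging
import numpy as np, cv2
def snap(n):
    return imaging.snapshot(n)
def save(s,f,crop=None,scale=1):
    im=s["pixels"][:,:,::-1]
    if crop: im=im[crop[1]:crop[3],crop[0]:crop[2]]
    im=cv2.resize(im,None,fx=scale,fy=scale,interpolation=cv2.INTER_CUBIC)
    cv2.imwrite("pics/"+f,im)
def cloud(s):
    z=s["z_map"];K=s["mtx"];h,w=z.shape
    u,v=np.meshgrid(np.arange(w),np.arange(h))
    X=(u-K[0,2])/K[0,0]*z; Y=(v-K[1,2])/K[1,1]*z
    P=np.stack([X,-Y,-z,np.ones_like(z)],-1)
    Q=P@np.linalg.inv(s["extrinsics"]).T
    Q=Q[...,:3].copy(); Q[z==0]=np.nan
    return Q
def ray(s,u,v,h):
    K=s["mtx"];E=np.linalg.inv(s["extrinsics"])
    d=E[:3,:3]@np.array([(u-K[0,2])/K[0,0],-(v-K[1,2])/K[1,1],-1]);c=E[:3,3]
    return c+d*(h-c[2])/d[2]
def proj(s,p):
    K=s["mtx"];q=s["extrinsics"]@np.append(p,1)
    return K[0,0]*q[0]/-q[2]+K[0,2], K[1,1]*-q[1]/-q[2]+K[1,2]
E
python3 - <<'E'
from h import *
print(robot.get_obs(), robot.pinch_z)
for n in("side","top"):
    s=snap(n); save(s,n+"0.png",scale=1.25); print(n,s["mtx"],np.linalg.inv(s["extrinsics"]).round(3), {k for k in s})
    np.savez(n+"0.npz",**s)
E
```

```text
pics
{'time': 0.0, 'joint_positions': array([ 1.13191086e+00,  8.79689293e-02,  1.37224172e+00, -4.02076659e-05,
        1.68362898e+00, -1.03093666e-01]), 'qvel': array([ 9.34351233e-04, -2.26453602e-05, -1.21024992e-03,  4.68044009e-04,
       -8.96297259e-04,  3.65818667e-04]), 'joint_torque': array([ 2.04451262e-04, -3.40179420e+01, -3.02428687e+01,  7.18986872e-02,
        3.29064194e-02, -1.78091786e-04]), 'tool_pos': array([0.1809808 , 0.51870376, 0.17260303]), 'ee_rot': array([-1.65610707,  1.56854899, -1.99190336]), 'wrist_force': array([0.9742355 , 0.20966208, 0.09391876]), 'wrist_torque': array([ 0.01387102, -0.0202719 ,  0.02792806]), 'width': 0.09395060296916459} 0.0188
side [[418.11933287   0.         317.47353436]
 [  0.         418.11933287 199.77688407]
 [  0.           0.           1.        ]] [[-0.837  0.254 -0.485  0.163]
 [-0.547 -0.407  0.731  0.745]
 [-0.012  0.877  0.48   0.539]
 [ 0.     0.     0.     1.   ]] {'extrinsics', 'z_map', 'mtx', 'pixels'}
top [[413.2700658    0.         321.30742732]
 [  0.         413.2700658  196.20865323]
 [  0.           0.           1.        ]] [[ 0.001  0.989 -0.149  0.47 ]
 [-1.     0.001  0.003  0.041]
 [ 0.003  0.149  0.989  0.962]
 [ 0.     0.     0.     1.   ]] {'extrinsics', 'z_map', 'mtx', 'pixels'}
```

View pics/side0.png

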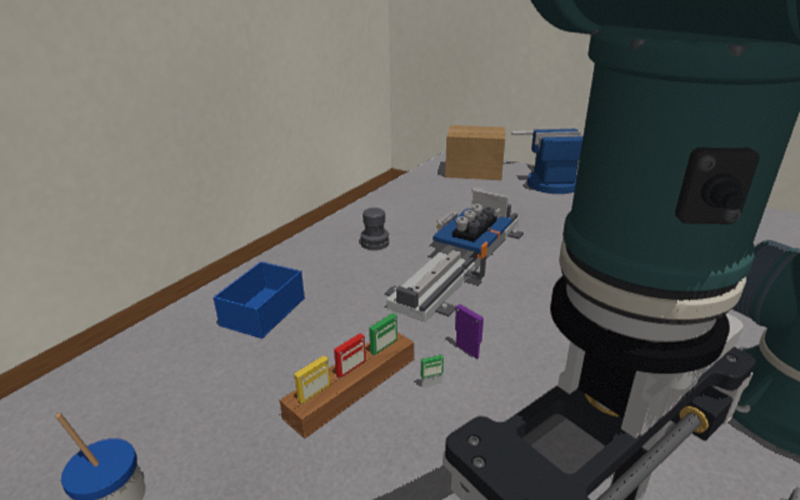

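View pics/top0.png

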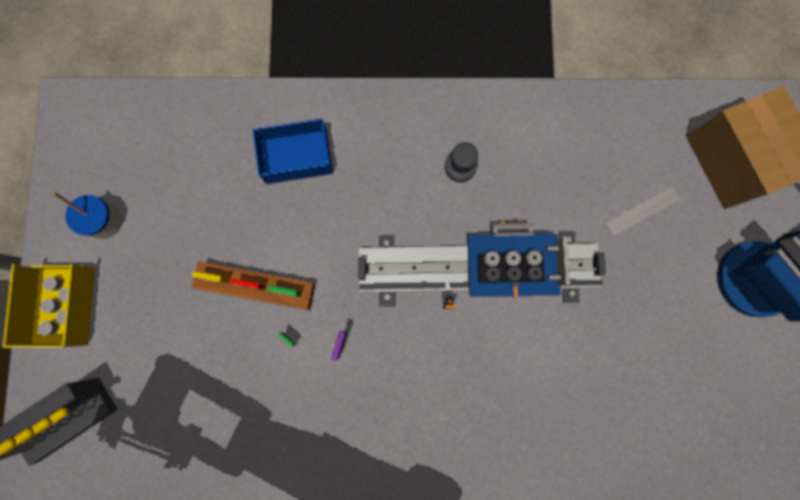

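The green candidates in the top view (800-wide picture) are:
- the green tag in the rack at (283,292)
- a small green tag on the bench at (287,339)
- a purple tag at (339,346)

The rack one is the larger green tag, so I choose that one. Next I'll check it in a close crop and measure.

```bash
python3 - <<'E'
from h import *
s=dict(np.load("top0.npz")); t=dict(np.load("side0.npz"))
save(s,"crop1.png",(140,180,300,300),5); save(s,"crop2.png",(280,160,500,260),3.6); save(t,"crop3.png",(210,230,400,360),4.2); save(t,"crop4.png",(300,140,430,260),5)
E
```

```text
(no output)
```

View pics/crop1.png

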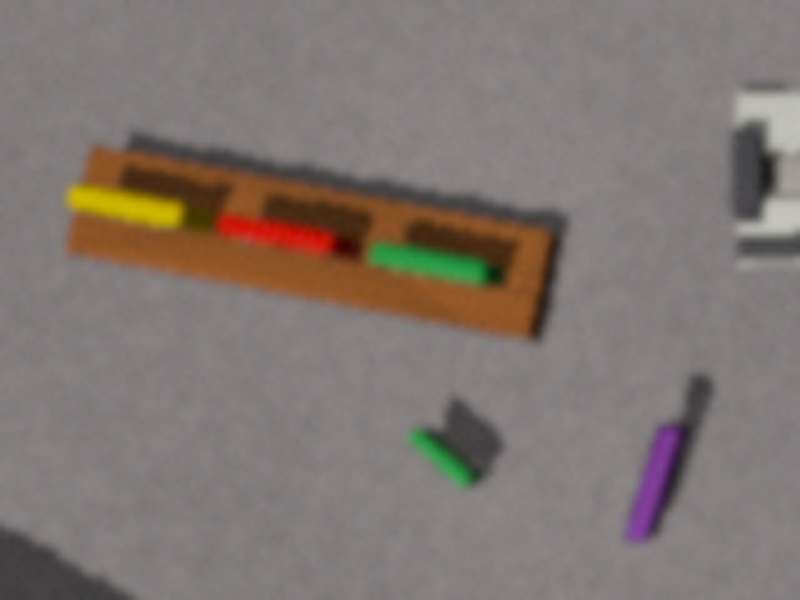

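View pics/crop2.png

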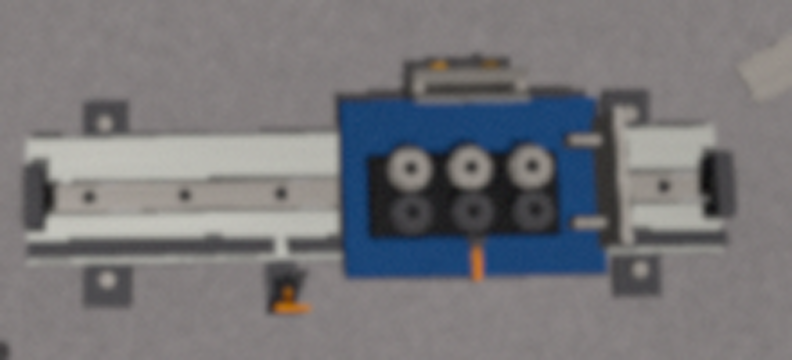

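View pics/crop3.png

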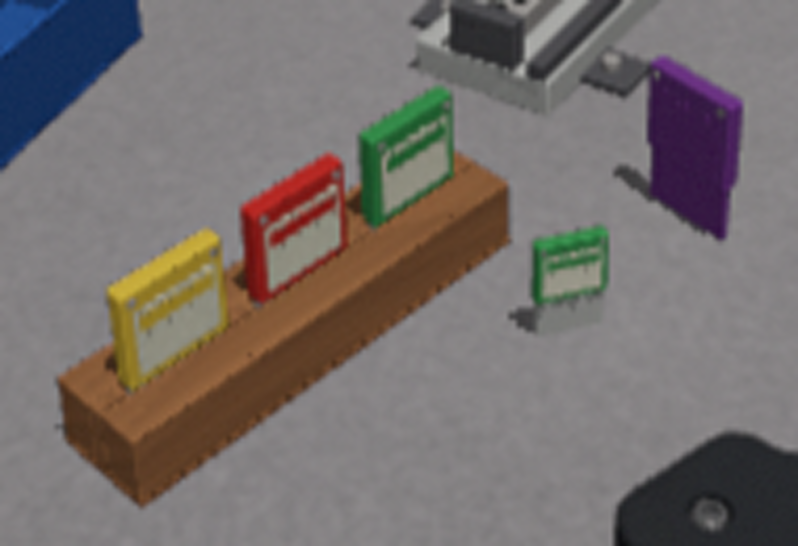

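View pics/crop4.png

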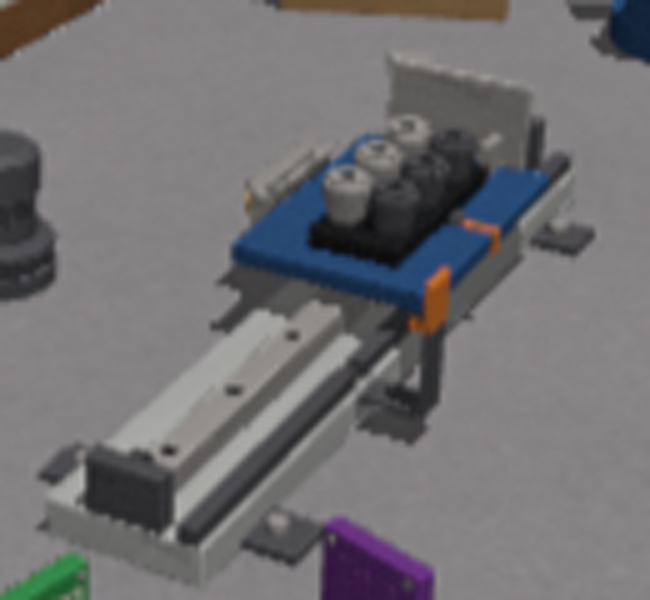

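```bash
cat > m.py <<'E'
from h import *
def masked(s,name,box,hue):
    hsv=cv2.cvtColor(s["pixels"],cv2.COLOR_RGB2HSV)
    m=cv2.inRange(hsv,np.array(hue[0]),np.array(hue[1]))
    k=np.zeros_like(m);x0,y0,x1,y1=box;k[y0:y1,x0:x1]=m[y0:y1,x0:x1];return k
def rect(s,k,h):
    v,u=np.nonzero(k)
    cs=max(cv2.findContours(k,cv2.RETR_EXTERNAL,cv2.CHAIN_APPROX_NONE)[0],key=cv2.contourArea)[:,0,:]
    P=np.array([ray(s,a,b,h)[:2] for a,b in cs]).astype(np.float32)
    return cv2.minAreaRect(P*1000)
E
python3 - <<'E'
from m import *
s=dict(np.load("top0.npz")); t=dict(np.load("side0.npz"));Q=cloud(s);R=cloud(t)
hues=dict(green=((45,80,60),(80,255,255)),yellow=((22,100,90),(33,255,255)),red=((0,160,80),(6,255,255)))
box=(150,205,265,242)
for n,hu in hues.items():
    k=masked(s,n,box,hu); print(n,k.astype(bool).sum(),"top",rect(s,k,.084), "cloud med",np.nanmedian(Q[k>0],0).round(4), np.nanmax(Q[k>0],0).round(4),np.nanmin(Q[k>0],0).round(4))
    k=masked(t,n,(220,245,335,330),hu);P=R[k>0];print("  side",len(P),np.nanmedian(P,0).round(4),np.nanmax(P,0).round(4),np.nanmin(P,0).round(4))
k=masked(s,"b",(360,170,460,250),((105,120,60),(125,255,255)))
print("deck",rect(s,k,.057),np.nanmedian(Q[k>0],0))
k=masked(s,"o",(340,220,380,260),((5,150,100),(20,255,255)));print("flag",np.argwhere(k)[:,::-1].mean(0),Q[k>0].round(3).tolist()[:20])
k=masked(s,"o",(400,220,430,250),((5,120,80),(22,255,255)));print("mark",np.argwhere(k)[:,::-1].mean(0),np.nanmedian(Q[k>0],0))
# rail ends/base
Z=Q[...,2]
for nm,lo,hi in(("plate",.095,.115),):
    k=((Z>lo)&(Z<hi)); k[:, :430]=0;k[:,470:]=0;k[:170]=0;k[250:]=0
    print(nm,k.sum(),np.nanmedian(Q[k],0),np.nanmin(Q[k],0),np.nanmax(Q[k],0),rect(s,(k*255).astype(np.uint8),.105))
k=((Z>.06)&(Z<.08)); k[:, :390]=0;k[:,430:]=0;k[:170]=0;k[190:]=0
print("lip",k.sum(),np.nanmedian(Q[k],0),rect(s,(k*255).astype(np.uint8),.069))
E
```

```text
green 115 top ((525.436279296875, 240.64585876464844), (50.14067077636719, 10.587961196899414), 79.51616668701172) cloud med [0.5251 0.2417 0.0843] [0.535  0.2656 0.0878] [0.5166 0.2163 0.0343]
  side 295 [0.5219 0.2516 0.0741] [0.5317 0.2679 0.0859] [0.5136 0.2183 0.0368]
yellow 160 top ((549.6018676757812, 371.0777893066406), (51.084991455078125, 12.813759803771973), 78.8405532836914) cloud med [0.5483 0.3685 0.0838] [0.5626 0.4307 0.0894] [ 0.5157  0.2225 -0.0017]
  side 455 [0.5448 0.3778 0.0738] [0.5558 0.3974 0.0856] [0.5371 0.3475 0.0342]
red 125 top ((537.4027709960938, 304.841064453125), (51.27608108520508, 11.67678451538086), 79.82675170898438) cloud med [0.5376 0.3055 0.0844] [0.546  0.3303 0.0888] [0.5293 0.2812 0.0357]
  side 301 [0.5336 0.3155 0.0758] [0.544  0.3324 0.0858] [0.5261 0.282  0.0336]
deck ((572.6373901367188, -157.62338256835938), (107.18179321289062, 157.44378662109375), 1.1662017107009888) [ 0.58008547 -0.15414477  0.05739839]
flag [359.66666667 243.96296296] [[0.511, -0.048, 0.019], [0.511, -0.05, 0.022], [0.507, -0.044, 0.062], [0.507, -0.046, 0.064], [0.505, -0.044, 0.063], [0.505, -0.046, 0.063], [0.503, -0.044, 0.063], [0.503, -0.046, 0.061], [0.502, -0.043, 0.02], [0.502, -0.045, 0.023], [0.501, -0.044, 0.06], [0.501, -0.046, 0.061], [0.502, -0.052, 0.023], [0.498, -0.036, 0.079], [0.498, -0.037, 0.088], [0.498, -0.039, 0.091], [0.498, -0.041, 0.088], [0.498, -0.043, 0.087], [0.498, -0.045, 0.089], [0.498, -0.048, 0.088]]
mark [412.0952381  232.85714286] [ 0.52507265 -0.16044012  0.05677035]
plate 162 [ 0.57259591 -0.235299    0.1043031 ] [ 0.53469916 -0.24048646  0.09500831] [ 0.61297667 -0.2321474   0.10879818] ((573.4927368164062, -234.76651000976562), (77.91441345214844, 9.597007751464844), 1.0956248044967651)
lip 240 [ 0.6363023 -0.1573708  0.0676552] ((631.65966796875, -158.65223693847656), (22.297992706298828, 70.28124237060547), 0.07488127797842026)
```

```bash
python3 - <<'E'
from m import *
from scipy.spatial.transform import Rotation as Ro
o=robot.get_obs();R=Ro.from_euler('xyz',o['ee_rot']).as_matrix();print(R.round(4))
s=dict(np.load("top0.npz"));Q=cloud(s);Z=Q[...,2]
# rail base top: z~.02 edges
g=s["pixels"].astype(int).sum(2)
k=((Z>.012)&(Z<.028)&(g>480));k[:,:285]=0;k[:,375]=0;k[:185]=0;k[240:]=0;k[:,372:]=0
k=(k*255).astype(np.uint8)
# per column min/max rows -> lines
up=[];lo=[]
for u in range(295,365):
    v=np.nonzero(k[:,u])[0]
    if len(v): up.append(ray(s,u,v.min()-.5,.02)[:2]);lo.append(ray(s,u,v.max()+.5,.02)[:2])
for e in(up,lo):
    e=np.array(e);l=cv2.fitLine(e.astype(np.float32),cv2.DIST_HUBER,0,.001,.001).ravel();print("edge",l,np.degrees(np.arctan(l[0]/l[1])), "x at y=-.05",l[2]+(-.05-l[3])*l[0]/l[1])
k2=((Z>.028)&(Z<.06)); k2[:185]=0;k2[240:]=0
for a,b in((280,300),(470,490)):
    kk=k2.copy();kk[:,:a]=0;kk[:,b:]=0;kk&=(Z>.045);print("endstop",kk.sum(),np.nanmedian(Q[kk],0),np.nanmin(Q[kk],0),np.nanmax(Q[kk],0))
for u,v in((410.5,184.2),(408,184)):
  print(ray(s,u,v,.069),ray(s,u,v,.063))
for v in range(174,194): print(v,[ (Q[v,u]*1000).round(0).tolist() for u in(403,410,417)], g[v,410])
E
```

```text
[[-8.000e-04  3.295e-01  9.441e-01]
 [-1.800e-03  9.441e-01 -3.295e-01]
 [-1.000e+00 -2.000e-03 -2.000e-04]]
edge [ 0.02178945 -0.9997626   0.60775983  0.01572568] -1.2485424 x at y=-.05 0.6091923
edge [ 0.02123335 -0.9997746   0.54506934  0.03003362] -1.2166727 x at y=-.05 0.5467691
endstop 108 [0.56603782 0.10831559 0.05033066] [0.54713877 0.09832281 0.04588313] [0.58520884 0.11422751 0.0542117 ]
endstop 121 [ 0.5745037  -0.31589166  0.04957333] [ 0.55646932 -0.32363561  0.04501641] [ 0.59491157 -0.30547647  0.0541635 ]
[ 0.63119197 -0.15778547  0.069     ] [ 0.63227458 -0.15911987  0.063     ]
[ 0.63163096 -0.1523076   0.069     ] [ 0.63271653 -0.15360518  0.063     ]
174 [[669.0, -156.0, -2.0], [669.0, -173.0, -3.0], [668.0, -189.0, -1.0]] 360
175 [[666.0, -156.0, -1.0], [667.0, -173.0, -3.0], [666.0, -189.0, 1.0]] 306
176 [[663.0, -156.0, 2.0], [664.0, -173.0, -1.0], [663.0, -189.0, -0.0]] 233
177 [[660.0, -155.0, 4.0], [661.0, -173.0, -1.0], [660.0, -188.0, 4.0]] 215
178 [[648.0, -144.0, 56.0], [659.0, -172.0, -0.0], [648.0, -176.0, 54.0]] 249
179 [[643.0, -142.0, 67.0], [643.0
[... 435 characters left out ...]
85 [[634.0, -147.0, 41.0], [634.0, -162.0, 43.0], [631.0, -175.0, 58.0]] 207
186 [[628.0, -142.0, 66.0], [628.0, -157.0, 66.0], [628.0, -173.0, 66.0]] 275
187 [[625.0, -141.0, 68.0], [625.0, -156.0, 71.0], [625.0, -172.0, 69.0]] 303
188 [[623.0, -141.0, 68.0], [623.0, -157.0, 68.0], [625.0, -174.0, 58.0]] 273
189 [[623.0, -144.0, 56.0], [623.0, -159.0, 55.0], [623.0, -175.0, 54.0]] 230
190 [[620.0, -143.0, 59.0], [620.0, -159.0, 56.0], [620.0, -174.0, 59.0]] 213
191 [[618.0, -143.0, 57.0], [618.0, -159.0, 55.0], [618.0, -174.0, 60.0]] 209
192 [[616.0, -144.0, 54.0], [616.0, -159.0, 55.0], [616.0, -174.0, 58.0]] 212
193 [[614.0, -144.0, 55.0], [613.0, -159.0, 58.0], [613.0, -174.0, 58.0]] 206
```

Emit:
drive_tool(commands=[[[-0.036, 0, 0, 0.0215], [-0.036, 0, 0, 0.0215], [-0.036, 0, 0, 0.0215], [-0.036, 0, 0, 0.0215], [-0.036, 0, 0, 0.0215], [-0.036, 0, 0, 0.0215], [-0.036, 0, 0, 0.0215], [-0.036, 0, 0, 0.0215], [-0.036, 0, 0, 0.0213], [0, 0, 0, 0]]], grip=0)

```text
time: 1.1
tool_pos: [0.1815, 0.5197, 0.2558]
ee_rot: [2.677, 1.569, 1.127]
wrist_force: [-0.5, -0.3, -0.0]
width: 0.0174
```

Emit:
drive_tool(commands=[[[0, 0.04, 0.08, 0], [0, 0.075, 0.16, 0], [0, 0.075, 0.16, 0], [0, 0.075, 0.16, 0], [0, 0.075, 0.16, 0], [0, 0.075, 0.16, 0], [0, 0.075, 0.16, 0], [0, 0.075, 0.16, 0], [0, 0.075, 0.16, 0], [0, 0.075, 0.16, 0], [0, 0.075, 0.16, 0], [0, 0.075, 0.16, 0], [0, 0.075, 0.16, 0], [0, 0.075, 0.16, 0], [0, 0.075, 0.16, 0], [0, 0.075, 0.16, 0], [0, 0.075, 0.16, 0], [0, 0.075, 0.16, 0], [0, 0.075, 0.16, 0], [0, 0, 0, 0]]])

```text
time: 3.1
tool_pos: [0.5442, -0.2178, 0.2504]
ee_rot: [-1.826, 1.565, 2.904]
wrist_force: [-0.1, -0.3, -0.8]
width: 0.0006
```

```bash
cat > st.py <<'E'
from h import *
from scipy.spatial.transform import Rotation as Ro
def st():
    o=robot.get_obs();R=Ro.from_euler('xyz',o['ee_rot']).as_matrix()
    print("t",o['time'],"tcp",o['tool_pos'].round(4),"x",R[:,0].round(4),"y yaw",np.degrees(np.arctan2(R[1,1],R[0,1])).round(2),"F",o['wrist_force'].round(2),"w",o['width'].round(4),"j",o['joint_positions'].round(2))
    return o,R
if __name__=="__main__": st()
E
python3 st.py
```

```text
Traceback (most recent call last):
  File "st.py", line 7, in <module>
    if __name__=="__main__": st()
                             ~~^^
  File "st.py", line 5, in st
    print("t",o['time'],"tcp",o['tool_pos'].round(4),"x",R[:,0].round(4),"y yaw",np.degrees(np.arctan2(R[1,1],R[0,1])).round(2),"F",o['wrist_force'].round(2),"w",o['width'].round(4),"j",o['joint_positions'].round(2))
                                                                                                                                                                  ^^^^^^^^^^^^^^^^
AttributeError: 'float' object has no attribute 'round'
```

```bash
sed -i "s/o\['width'\].round(4)/round(o['width'],4)/" st.py; cat >> st.py <<'E'
def to(p,yaw):
    o,R=st(); d=np.array(p)-o['tool_pos']
    y=np.degrees(np.arctan2(R[1,1],R[0,1]))
    print("shift frac (total)",(R.T@d/.25).round(4),"turn",round(-(yaw-y)/360,4))
E
python3 -c "
from st import *
to((.5735,-.275,.25),1.2)"
```

```text
t 3.1 tcp [ 0.5442 -0.2178  0.2504] x [-0.0052  0.0013 -1.    ] y yaw 1.05 F [-0.07 -0.3  -0.77] w 0.0006 j [-0.48  0.17  1.13 -0.    1.85 -0.5 ]
shift frac (total) [0.0008 0.1128 0.2311] turn -0.0004
```

Emit:
drive_tool(commands=[[[0, 0.038, 0.077, 0], [0, 0.038, 0.077, 0], [0, 0.038, 0.077, 0], [0.1, 0, 0, 0], [0.15, 0, 0, 0], [0.15, 0, 0, 0], [0.15, 0, 0, 0], [0.1, 0, 0, 0], [0.04, 0, 0, 0], [0, 0, 0, 0]]])

```text
time: 4.1
tool_pos: [0.5722, -0.2692, 0.0802]
ee_rot: [-2.186, 1.566, 2.549]
wrist_force: [-0.1, 0.2, 0.7]
width: 0.0004
```

```bash
python3 -c "
from st import *
to((.574,-.255,.075),1.2)
s=snap('side');save(s,'side1.png',(300,100,460,240),5)"
```

```text
t 4.1 tcp [ 0.5722 -0.2692  0.0802] x [-0.0036  0.0024 -1.    ] y yaw 1.28 F [-0.07  0.16  0.73] w 0.0004 j [-0.53  0.31  1.3   0.    1.54 -0.55]
shift frac (total) [ 0.021   0.0085 -0.0565] turn 0.0002
```

View pics/side1.png

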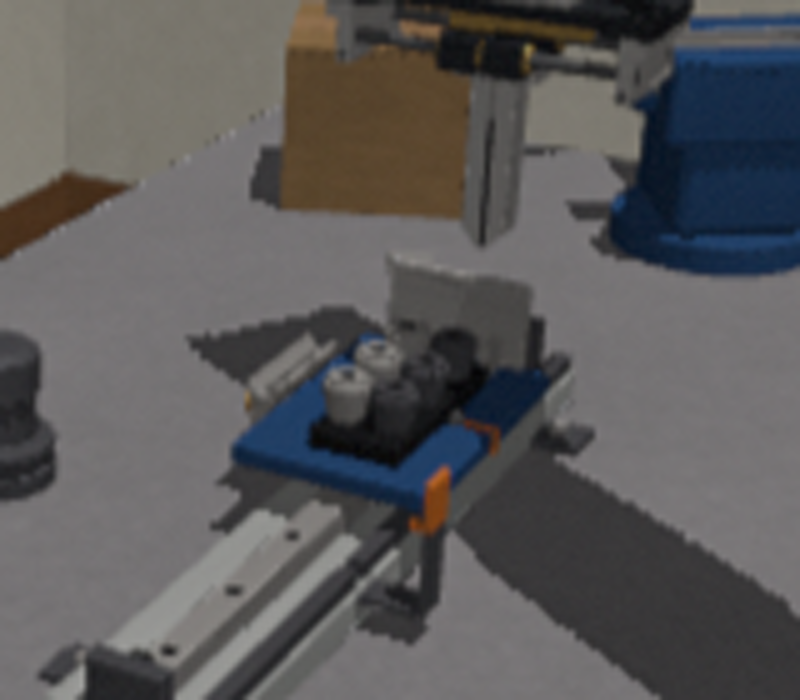

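```bash
python3 -c "
from st import *
o,R=st()
s=snap('side');u,v=proj(s,o['tool_pos']);print((u-300)*5,(v-100)*5)
for p in((.573,-.238,.105),(.573,-.238,.057)):
  u,v=proj(s,np.array(p));print((u-300)*5,(v-100)*5)
save(s,'side2.png',(300,100,460,240),5)
s=snap('top');u,v=proj(s,o['tool_pos']);print((u-400)*5,(v-140)*5);save(s,'top2.png',(400,140,520,250),5)"
```

```text
t 4.15 tcp [ 0.5734 -0.27    0.0824] x [-3.e-04  4.e-04 -1.e+00] y yaw 1.26 F [-0.4  -0.39  0.66] w 0.0003 j [-0.53  0.31  1.3   0.    1.54 -0.55]
478.7539738483511 288.1722025359923
458.3818247952655 269.326889045917
451.9809451729202 350.5270744069902
325.1740428992298 348.4654081222543
```

View pics/side2.png

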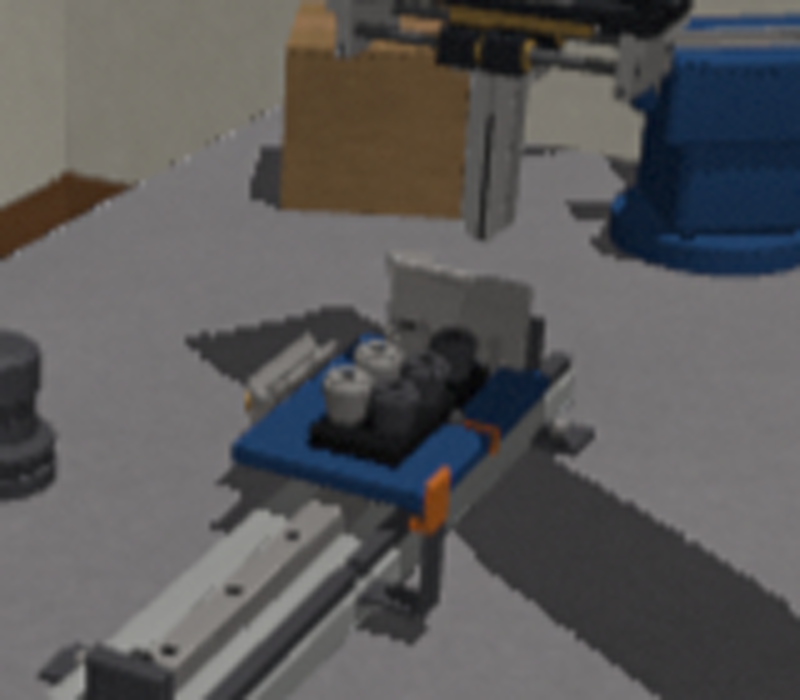

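View pics/top2.png

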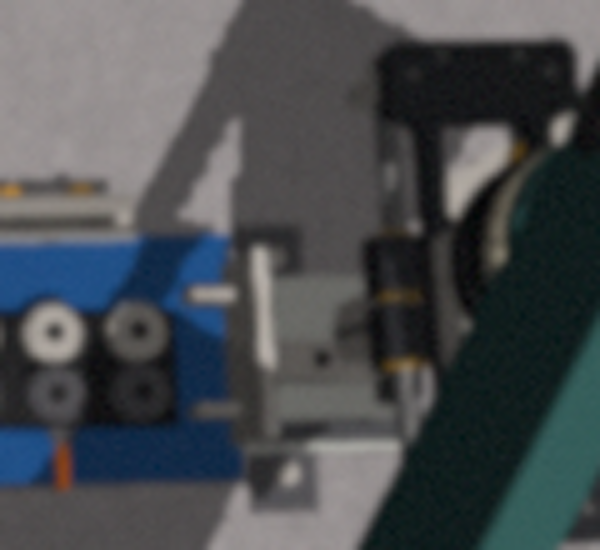

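```bash
python3 -c "
from st import *
o,R=st()
s=snap('side');Q=cloud(s)
for v in range(118,154,3): print(v,[Q[v,u].round(3).tolist() for u in (394,397,401)])
s=snap('top');Q=cloud(s)
for v in (205,208,210,212,215): print(v,[Q[v,u].round(3).tolist() for u in (468,472,474,476,478,481)])
"
```

```text
t 4.25 tcp [ 0.5747 -0.271   0.0846] x [ 0.0034 -0.0018 -1.    ] y yaw 1.22 F [ 0.73 -0.86  1.29] w 0.0007 j [-0.53  0.3   1.29  0.    1.54 -0.55]
118 [[0.584, -0.261, 0.197], [0.575, -0.261, 0.198], [0.564, -0.261, 0.2]]
121 [[0.583, -0.261, 0.188], [0.576, -0.263, 0.189], [0.564, -0.261, 0.192]]
124 [[0.583, -0.261, 0.18], [0.575, -0.263, 0.181], [0.564, -0.262, 0.183]]
127 [[0.582, -0.261, 0.172], [0.574, -0.262, 0.173], [0.562, -0.261, 0.176]]
130 [[0.583, -0.264, 0.163], [0.574, -0.263, 0.165], [0.562, -0.261, 0.167]]
133 [[0.581, -0.262, 0.155], [0.572, -0.261, 0.157], [0.561, -0.261, 0.159]]
136 [[0.58, -0.261, 0.147], [0.572, -0.261, 0.149], [0.561, -0.263, 0.15]]
139 [[0.579, -0.26, 0.139], [0.571, -0.262, 0.14], [0.561, -0.266, 0.141]]
142 [[0.578, -0.259, 0.131], [0.569, -0.259, 0.133], [0.562, -0.27, 0.131]]
145 [[0.579, -0.263, 0.121], [0.571, -0.265, 0.122], [0.68, -0.571, -0.001]]
148 [[0.686, -0.525, 0.001], [0.678, -0.532, 0.001], [0.665, -0.536, 0.002]]
151 [[0.676, -0.502, 0.0], [0.667, -0.508, 0.0], [0.656, -0.516, -0.0]]
205 [[0.578, -0.261, 0.126], [0.575, -0.262, 0.147], [0.565, -0.237, 0.223], [0.565, -0.238, 0.23], [0.563, -0.238, 0.239], [0.564, -0.244, 0.237]]
208 [[0.572, -0.261, 0.127], [0.569, -0.262, 0.146], [0.56, -0.237, 0.222], [0.559, -0.238, 0.23], [0.558, -0.238, 0.237], [0.558, -0.243, 0.239]]
210 [[0.568, -0.262, 0.121], [0.565, -0.261, 0.146], [0.557, -0.238, 0.218], [0.556, -0.238, 0.23], [0.555, -0.238, 0.237], [0.554, -0.243, 0.239]]
212 [[0.574, -0.294, 0.034], [0.563, -0.267, 0.131], [0.553, -0.238, 0.217], [0.552, -0.238, 0.229], [0.551, -0.239, 0.235], [0.551, -0.244, 0.235]]
215 [[0.567, -0.293, 0.035], [0.567, -0.302, 0.036], [0.567, -0.306, 0.037], [0.567, -0.31, 0.037], [0.566, -0.312, 0.043], [0.546, -0.245, 0.232]]
```

Emit:
drive_tool(commands=[[[0, 0, 0, 0], [0, 0, 0, 0], [0, 0, 0, 0], [0, 0, 0, 0], [0, 0, 0, 0]]])

```text
time: 4.85
tool_pos: [0.5735, -0.2706, 0.0822]
ee_rot: [-2.742, 1.571, 1.991]
wrist_force: [-0.3, -0.0, -0.4]
width: 0.0006
```

```bash
python3 -c "
from st import *
o,R=st();print(o['qvel'].round(3))
s=snap('side');Q=cloud(s)
for v in range(139,160,2): print(v,[Q[v,u].round(3).tolist() for u in (394,397,401)])
"
```

```text
t 4.85 tcp [ 0.5735 -0.2706  0.0822] x [-1.e-04  2.e-04 -1.e+00] y yaw 1.17 F [-0.28 -0.04 -0.37] w 0.0006 j [-0.53  0.31  1.3   0.    1.54 -0.55]
[-0.002 -0.     0.    -0.001 -0.001 -0.   ]
139 [[0.579, -0.261, 0.139], [0.57, -0.258, 0.142], [0.561, -0.264, 0.141]]
141 [[0.579, -0.261, 0.133], [0.57, -0.26, 0.135], [0.561, -0.265, 0.135]]
143 [[0.579, -0.264, 0.126], [0.57, -0.261, 0.129], [0.561, -0.267, 0.129]]
145 [[0.578, -0.261, 0.122], [0.568, -0.259, 0.124], [0.679, -0.569, -0.001]]
147 [[0.689, -0.532, 0.002], [0.57, -0.263, 0.117], [0.669, -0.547, 0.001]]
149 [[0.684, -0.521, -0.0], [0.674, -0.524, 0.001], [0.662, -0.529, 0.002]]
151 [[0.676, -0.502, 0.0], [0.666, -0.505, 0.002], [0.656, -0.515, 0.0]]
153 [[0.669, -0.488, -0.0], [0.658, -0.488, 0.002], [0.648, -0.497, 0.001]]
155 [[0.564, -0.232, 0.106], [0.557, -0.238, 0.105], [0.642, -0.483, -0.0]]
157 [[0.564, -0.235, 0.099], [0.555, -0.234, 0.101], [0.545, -0.236, 0.103]]
159 [[0.565, -0.237, 0.092], [0.555, -0.235, 0.095], [0.544, -0.234, 0.098]]
```

Emit:
drive_tool(commands=[[[0.04, 0, 0, 0], [0.04, 0, 0, 0], [0.04, 0, 0, 0], [0, 0, 0, 0], [0, 0, 0, 0], [0, 0, 0, 0]]])

```text
time: 5.5
tool_pos: [0.5738, -0.2707, 0.0526]
ee_rot: [1.165, 1.57, -0.385]
wrist_force: [-0.1, 0.5, -0.6]
width: 0.0002
```

```bash
python3 -c "
from st import *
o,R=st();print(o['qvel'].round(3))
s=snap('side');Q=cloud(s);save(s,'side3.png',(300,100,460,240),5)
for v in range(139,160,2): print(v,[Q[v,u].round(3).tolist() for u in (394,397,401)])
"
```

```text
t 5.5 tcp [ 0.5738 -0.2707  0.0526] x [ 6.e-04 -2.e-04 -1.e+00] y yaw 1.17 F [-0.14  0.46 -0.6 ] w 0.0002 j [-0.53  0.32  1.33  0.    1.48 -0.55]
[-0.    -0.007 -0.006 -0.     0.    -0.001]
139 [[0.578, -0.259, 0.14], [0.572, -0.264, 0.139], [0.56, -0.264, 0.142]]
141 [[0.579, -0.261, 0.133], [0.571, -0.263, 0.134], [0.562, -0.269, 0.134]]
143 [[0.579, -0.263, 0.127], [0.571, -0.263, 0.128], [0.562, -0.271, 0.127]]
145 [[0.577, -0.26, 0.122], [0.57, -0.263, 0.123], [0.561, -0.269, 0.122]]
147 [[0.578, -0.263, 0.115], [0.569, -0.262, 0.118], [0.561, -0.27, 0.116]]
149 [[0.577, -0.261, 0.11], [0.568, -0.261, 0.112], [0.562, -0.273, 0.11]]
151 [[0.578, -0.264, 0.103], [0.568, -0.26, 0.107], [0.561, -0.272, 0.104]]
153 [[0.575, -0.26, 0.099], [0.568, -0.262, 0.1], [0.561, -0.274, 0.098]]
155 [[0.564, -0.233, 0.105], [0.557, -0.236, 0.106], [0.642, -0.484, -0.0]]
157 [[0.565, -0.237, 0.098], [0.556, -0.236, 0.1], [0.545, -0.236, 0.103]]
159 [[0.565, -0.237, 0.092], [0.555, -0.233, 0.096], [0.544, -0.235, 0.098]]
```

View pics/side3.png

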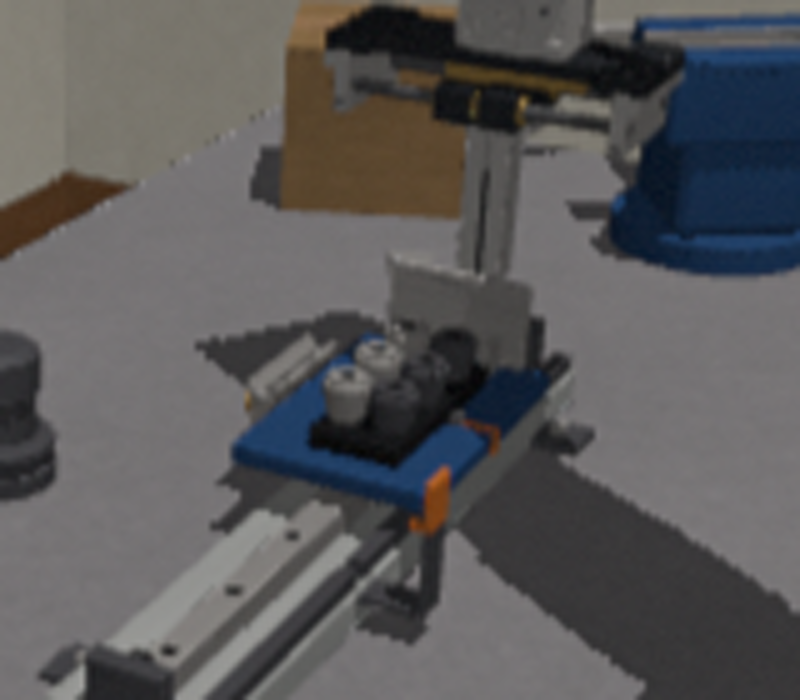

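Emit:
drive_tool(commands=[[[0.015, 0, -0.024, 0], [0.015, 0, -0.024, 0], [0, 0, -0.024, 0], [0, 0, -0.024, 0], [0, 0, -0.024, 0], [0, 0, -0.024, 0], [0, 0, -0.024, 0], [0, 0, -0.024, 0], [0, 0, -0.024, 0], [0, 0, -0.024, 0], [0, 0, -0.024, 0], [0, 0, -0.024, 0], [0, 0, -0.024, 0], [0, 0, -0.024, 0], [0, 0, -0.024, 0], [0, 0, -0.024, 0], [0, 0, -0.02, 0], [0, 0, -0.01, 0], [0, 0, 0, 0], [0, 0, 0, 0]]])

```text
time: 7.55
tool_pos: [0.572, -0.1663, 0.0453]
ee_rot: [2.212, 1.569, 0.663]
wrist_force: [-0.0, 0.1, 0.1]
width: 0.0006
```

```bash
cat > car.py <<'E'
from st import *; from m import *
import sys
n=sys.argv[1]
st()
s=snap('top');Q=cloud(s);save(s,f'top{n}.png',(280,140,460,270),4.4)
t=snap('side');save(t,f'side{n}.png',(240,110,420,270),4.4)
k=masked(s,"b",(285,170,440,252),((105,120,40),(125,255,255)));print("deck",rect(s,k,.057))
k=masked(s,"o",(300,215,440,262),((4,110,70),(22,255,255)))
c,l,stt,cen=cv2.connectedComponentsWithStats(k)
for i in range(1,c):
    print("orange",stt[i][4],cen[i].round(1),np.nanmedian(Q[l==i],0).round(4),ray(s,*cen[i],.057).round(4))
E
python3 car.py 4
```

```text
t 7.55 tcp [ 0.572  -0.1663  0.0453] x [ 0.0015  0.0012 -1.    ] y yaw 1.2 F [-0.03  0.14  0.05] w 0.0006 j [-0.38  0.24  1.45  0.    1.45 -0.4 ]
deck ((569.9437866210938, -74.56884002685547), (110.69790649414062, 157.28500366210938), 0.96540367603302)
orange 24 [373.8 233.7] [ 0.5237 -0.0768  0.0579] [ 0.5235 -0.0767  0.057 ]
orange 44 [359.7 243.6] [ 0.5023 -0.0455  0.0616] [ 0.5019 -0.0457  0.057 ]
```

View pics/top4.png

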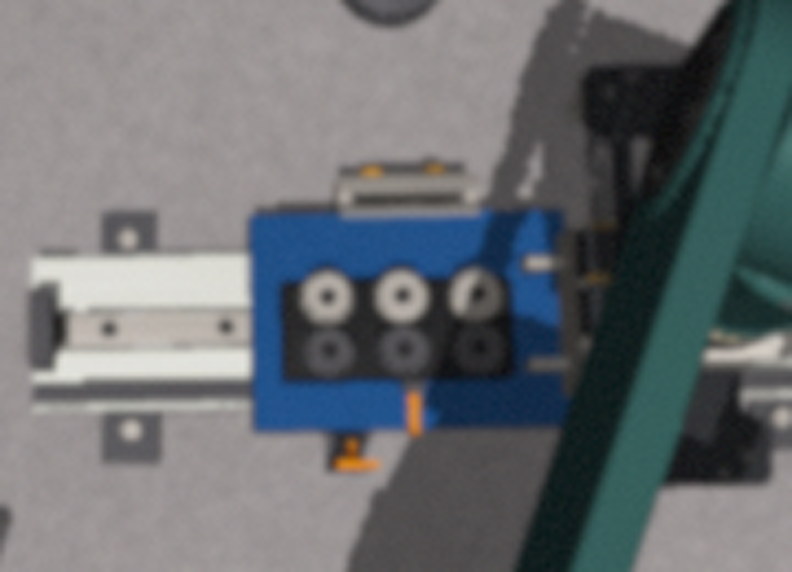

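View pics/side4.png

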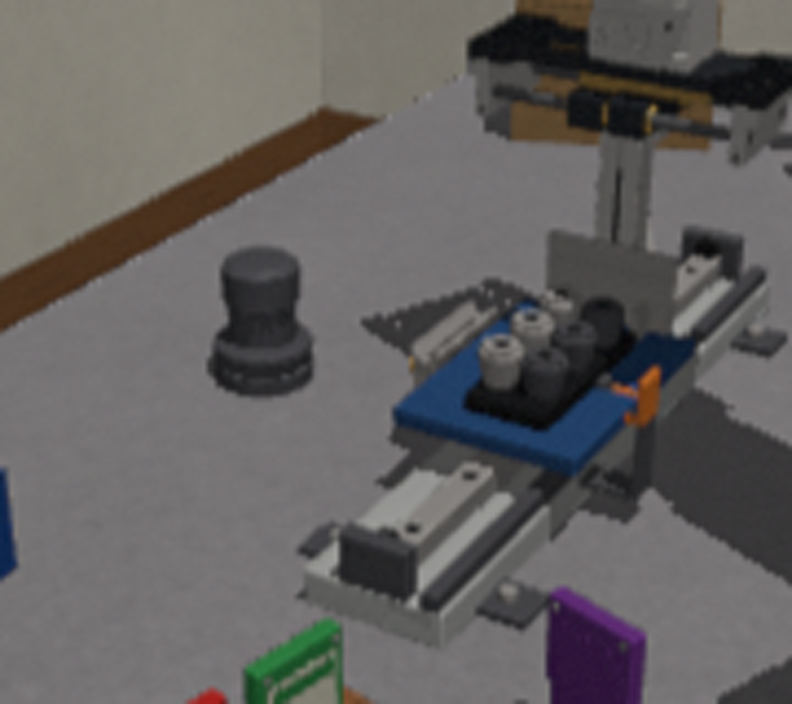

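Emit:
drive_tool(commands=[[[0, 0, -0.016, 0], [0, 0, -0.016, 0], [0, 0, -0.016, 0], [0, 0, -0.016, 0], [0, 0, -0.016, 0], [0, 0, -0.016, 0], [0, 0, 0, 0], [0, 0, 0, 0]]])

```text
time: 8.45
tool_pos: [0.5703, -0.1421, 0.0444]
ee_rot: [-2.481, 1.569, 2.252]
wrist_force: [-0.1, 0.4, -0.4]
width: 0.0009
```

```bash
python3 car.py 5
```

```text
t 8.45 tcp [ 0.5703 -0.1421  0.0444] x [-0.0014  0.0017 -1.    ] y yaw 1.21 F [-0.14  0.44 -0.44] w 0.0009 j [-0.34  0.23  1.47  0.    1.45 -0.36]
deck ((569.0780029296875, -51.24291229248047), (109.58197021484375, 155.5072784423828), 1.1996872425079346)
orange 22 [362.8 234.3] [ 0.5217 -0.0531  0.0576] [ 0.5222 -0.0527  0.057 ]
orange 49 [360.2 243.7] [ 0.5023 -0.0456  0.0619] [ 0.5017 -0.0468  0.057 ]
```

View pics/top5.png

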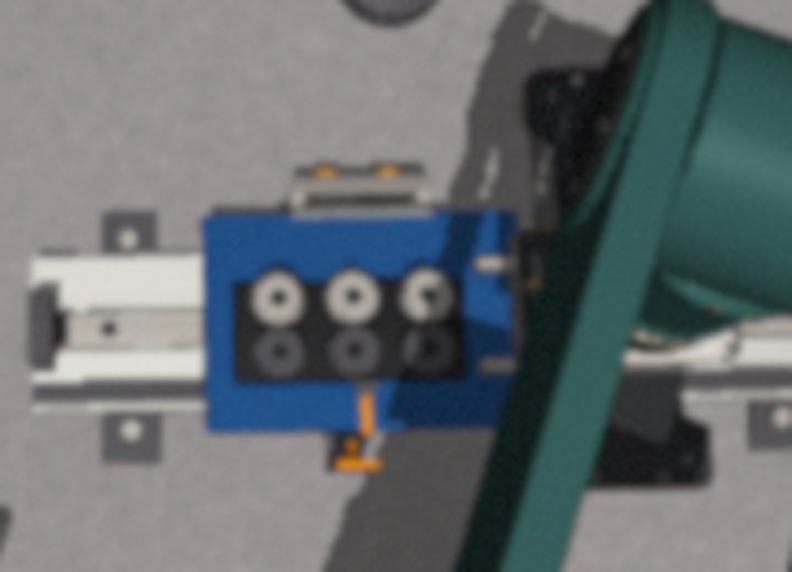

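Emit:
drive_tool(commands=[[[0, 0, -0.008, 0], [0, 0, -0.008, 0], [0, 0, 0, 0], [0, 0, 0, 0]]])

```text
time: 8.95
tool_pos: [0.5706, -0.1389, 0.0446]
ee_rot: [-2.413, 1.57, 2.32]
wrist_force: [0.1, -1.2, -0.9]
width: 0.0004
```

```bash
python3 car.py 6
```

```text
t 8.95 tcp [ 0.5706 -0.1389  0.0446] x [-5.e-04  5.e-04 -1.e+00] y yaw 1.18 F [ 0.07 -1.2  -0.94] w 0.0004 j [-0.34  0.23  1.47  0.    1.44 -0.36]
deck ((569.3462524414062, -47.937782287597656), (110.59538269042969, 155.6025848388672), 0.0709758773446083)
orange 71 [360.5 241. ] [ 0.5046 -0.0485  0.0591] [ 0.5076 -0.0476  0.057 ]
```

Emit:
drive_tool(commands=[[[0, 0, -0.004, 0], [0, 0, 0, 0], [0, 0, 0, 0]]])

```text
time: 9.35
tool_pos: [0.5708, -0.1381, 0.0448]
ee_rot: [1.709, 1.571, 0.158]
wrist_force: [-0.9, -1.5, -1.0]
width: 0.0003
```

```bash
python3 car.py 7
```

```text
t 9.35 tcp [ 0.5708 -0.1381  0.0448] x [ 2.e-04  0.e+00 -1.e+00] y yaw 1.17 F [-0.87 -1.54 -1.02] w 0.0003 j [-0.33  0.23  1.47  0.    1.44 -0.35]
deck ((569.3448486328125, -46.82487487792969), (110.59556579589844, 153.38467407226562), 0.07081124931573868)
orange 76 [360.5 240.5] [ 0.5053 -0.0475  0.0586] [ 0.5086 -0.0474  0.057 ]
```

```bash
cat > edge.py <<'E'
from st import *
def edge(show=None):
    st()
    s=snap('top');p=s["pixels"].astype(float);b=p[...,2]-p[...,0]
    a=b[192:228,310:350].mean(0);a-=a[:6].mean();a/=a[-6:].mean();i=np.argmax(a>.5);u=310+i-1+(.5-a[i-1])/(a[i]-a[i-1])
    q=p[230:237,345:380];w=np.clip(q[...,0]-q[...,2]-25,0,None).sum(0);m=(w*np.arange(345,380)).sum()/w.sum()
    fl=p[239:242,345:380];wf=np.clip(fl[...,0]-fl[...,2]-25,0,None).sum(0);f=(wf*np.arange(345,380)).sum()/wf.sum()
    print("front y",ray(s,u,210,.057)[1].round(4),"mark",m.round(2),ray(s,m,233,.057).round(4),"flag",f.round(2),ray(s,f,240.5,.06).round(4))
    if show: save(s,show,(330,215,390,260),10)
import sys
edge(sys.argv[1] if len(sys.argv)>1 else None)
E
python3 edge.py e1.png
```

```text
t 9.45 tcp [ 0.5708 -0.1381  0.0448] x [ 1.e-04  2.e-04 -1.e+00] y yaw 1.17 F [-0.25 -0.15  0.41] w 0.0004 j [-0.33  0.23  1.47  0.    1.44 -0.35]
front y 0.033 mark 361.05 [ 0.5249 -0.0489  0.057 ] flag 359.8 [ 0.5085 -0.0457  0.06  ]
```

View pics/e1.png

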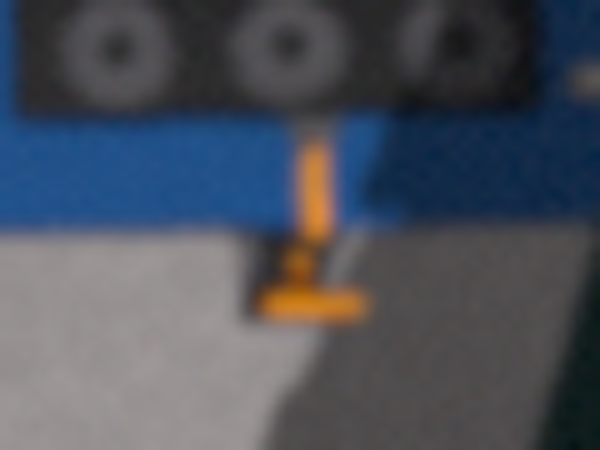

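Emit:
drive_tool(commands=[[[0, 0, -0.004, 0], [0, 0, 0, 0], [0, 0, 0, 0]]])

```text
time: 9.8
tool_pos: [0.5709, -0.1367, 0.0449]
ee_rot: [2.713, 1.57, 1.163]
wrist_force: [-0.9, -0.4, 0.2]
width: 0.0005
```

```bash
python3 edge.py
```

```text
t 9.8 tcp [ 0.5709 -0.1367  0.0449] x [ 3.e-04  7.e-04 -1.e+00] y yaw 1.19 F [-0.85 -0.43  0.17] w 0.0005 j [-0.33  0.23  1.47  0.    1.44 -0.35]
front y 0.036 mark 359.42 [ 0.5249 -0.0454  0.057 ] flag 359.53 [ 0.5085 -0.0451  0.06  ]
```

Emit:
drive_tool(commands=[[[0, 0, -0.004, 0], [0, 0, 0, 0], [0, 0, 0, 0]]])

```text
time: 10.15
tool_pos: [0.5707, -0.136, 0.0448]
ee_rot: [2.914, 1.571, 1.364]
wrist_force: [-0.0, 0.4, -0.8]
width: 0.0004
```

```bash
python3 edge.py
```

```text
t 10.15 tcp [ 0.5707 -0.136   0.0448] x [ 0.e+00  2.e-04 -1.e+00] y yaw 1.18 F [-0.02  0.41 -0.78] w 0.0004 j [-0.33  0.23  1.47  0.    1.44 -0.35]
front y 0.0366 mark 359.21 [ 0.5249 -0.0449  0.057 ] flag 359.48 [ 0.5085 -0.045   0.06  ]
```

Emit:
drive_tool(commands=[[[0, 0, 0.03, 0], [0, 0, 0.04, 0], [0, 0, 0.04, 0], [-0.1, 0, 0, 0], [-0.15, 0, 0, 0], [-0.15, 0, 0, 0], [-0.15, 0, 0, 0], [-0.1, 0, 0, 0], [0, 0, -0.1, 0], [0, 0, -0.16, 0], [0, 0, -0.16, 0], [0, 0, -0.16, 0.0162], [0, 0, -0.16, 0.0162], [0, 0, -0.16, 0], [0, 0, -0.16, 0], [0, 0, -0.16, 0], [0, 0, -0.1, 0], [0, 0, 0, 0], [0, 0, 0, 0], [0, 0, 0, 0]]], grip=0.4)

```text
time: 12.2
tool_pos: [0.5982, 0.1622, 0.2074]
ee_rot: [0.331, 1.57, -1.424]
wrist_force: [-0.3, 0.5, -0.1]
width: 0.0379
```

```bash
python3 -c "
from st import *
to((.5254,.2406,.16),-10.5)
s=snap('top');save(s,'top8.png',scale=1.25);np.savez('top8.npz',**s)
s=snap('side');save(s,'side8.png',scale=1.25);np.savez('side8.npz',**s)"
```

```text
t 12.2 tcp [0.5982 0.1622 0.2074] x [ 1.e-04 -5.e-04 -1.e+00] y yaw -10.59 F [-0.34  0.54 -0.1 ] w 0.0379 j [ 0.17  0.24  1.13 -0.    1.77  0.36]
shift frac (total) [ 0.1892 -0.3439 -0.2548] turn -0.0003
```

View pics/top8.png

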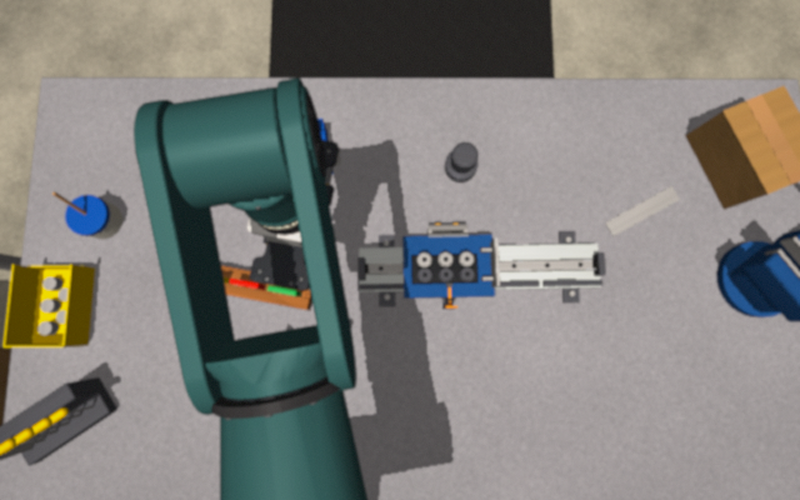

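View pics/side8.png

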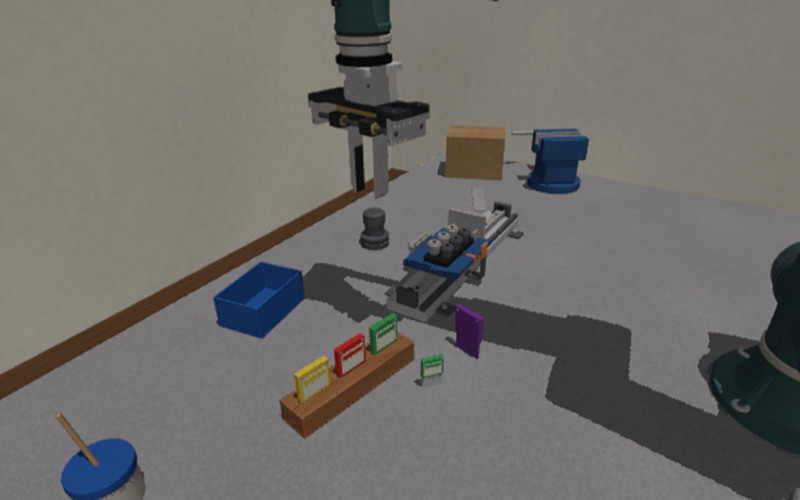

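```bash
python3 - <<'E'
from st import *
s=dict(np.load("side8.npz"));Q=cloud(s)
save(s,"c8.png",(235,60,355,170),6)
for v in range(136,160,2): print(v,[Q[v,u].round(3).tolist() for u in(284,287,301,304,307)])
print(proj(s,np.array([.5982,.1622,.2074])))
t=dict(np.load("top8.npz"));save(t,"p8.png",(315,165,405,250),8.5)
E
```

```text
136 [[0.619, 0.167, 0.273], [0.617, 0.159, 0.271], [0.571, 0.179, 0.286], [0.569, 0.173, 0.284], [0.568, 0.165, 0.282]]
138 [[0.619, 0.166, 0.269], [0.616, 0.161, 0.268], [0.573, 0.176, 0.281], [0.569, 0.173, 0.28], [0.568, 0.166, 0.279]]
140 [[0.619, 0.167, 0.265], [0.617, 0.16, 0.263], [0.573, 0.177, 0.277], [0.57, 0.172, 0.276], [0.568, 0.165, 0.274]]
142 [[0.621, 0.165, 0.26], [0.617, 0.161, 0.26], [0.574, 0.176, 0.273], [0.568, 0.176, 0.274], [0.566, 0.168, 0.272]]
144 [[0.62, 0.167, 0.257], [0.616, 0.162, 0.256], [0.574, 0.176, 0.269], [0.569, 0.174, 0.27], [0.567, 0.167, 0.268]]
146 [[0.619, 0.168, 0.253], [0.617, 0.162, 0.252], [0.574, 0.176, 0.265], [0.568, 0.175, 0.266], [0.568, 0.166, 0.263]]
148 [[0.621, 0.166, 0.249], [0.617, 0.162, 0.248], [0.574, 0.176, 0.262], [0.568, 0.175, 0.263], [0.568, 0.167, 0.26]]
150 [[0.62, 0.168, 0.245], [0.618, 0.161, 0.244], [0.575, 0.175, 0.257], [0.569, 0.174, 0.258], [0.569, 0.164, 0.255]]
152 [[0.62, 0.168, 0.241], [0.617, 0.162, 0.24], [0.574, 0.177, 0.254], [0.568, 0.176, 0.255], [0.568, 0.166, 0.252]]
154 [[2.018, -1.598, -0.685], [2.033, -1.653, -0.708], [0.576, 0.175, 0.249], [0.569, 0.174, 0.25], [0.568, 0.167, 0.248]]
156 [[2.01, -1.586, -0.696], [2.031, -1.65, -0.723], [0.575, 0.176, 0.246], [0.572, 0.17, 0.244], [0.903, -0.311, 0.001]]
158 [[2.019, -1.595, -0.718], [2.01, -1.622, -0.726], [0.576, 0.174, 0.241], [0.901, -0.291, 0.001], [0.894, -0.298, 0.0]]
(np.float64(295.74639534128056), np.float64(169.8648879067617))
```

View pics/c8.png

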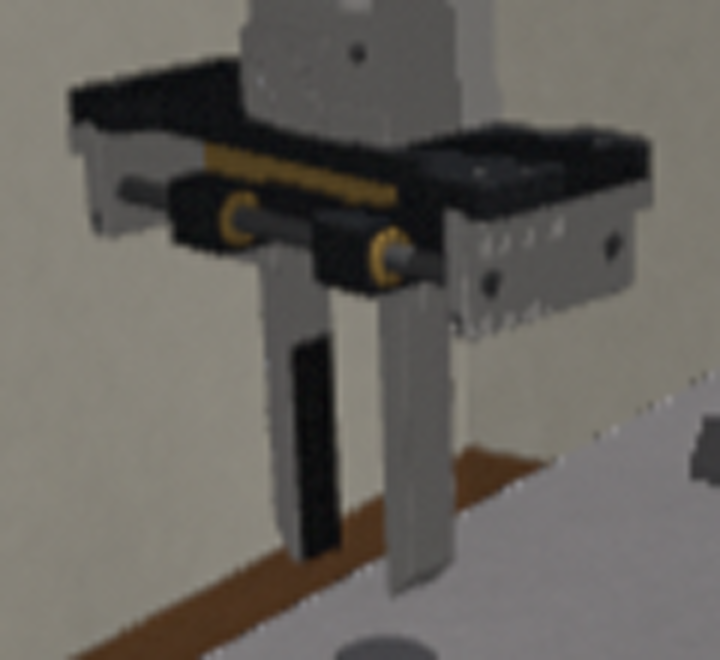

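View pics/p8.png

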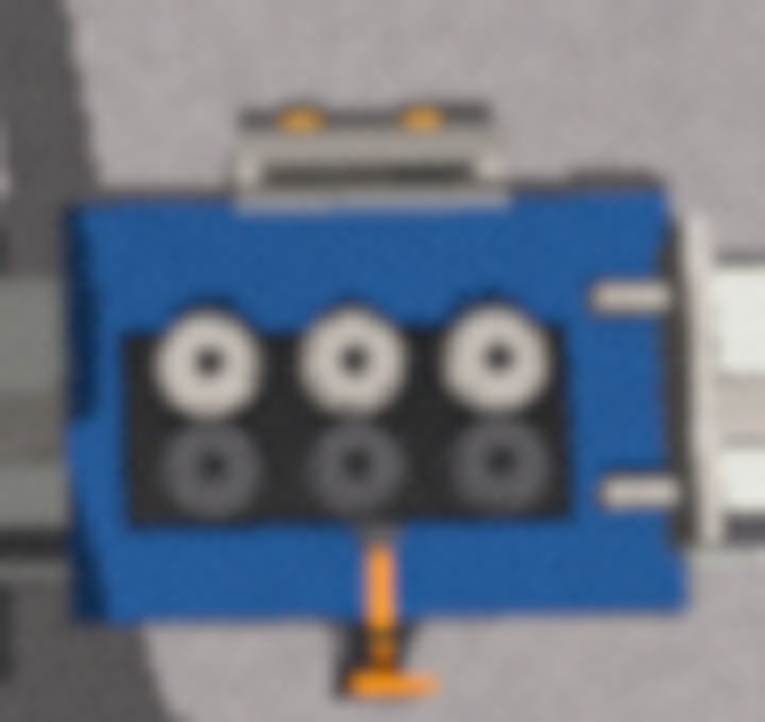

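Emit:
drive_tool(commands=[[[0, -0.07, -0.05, 0], [0, -0.07, -0.05, 0], [0, -0.07, -0.05, 0], [0, -0.07, -0.05, 0], [0, -0.064, -0.058, 0], [0.1, 0, 0, 0], [0.12, 0, 0, 0], [0.12, 0, 0, 0], [0.1, 0, 0, 0], [0.06, 0, 0, 0], [0, 0, 0, 0], [0, 0, 0, 0]]])

```text
time: 13.5
tool_pos: [0.5254, 0.2432, 0.0834]
ee_rot: [2.246, 1.569, 0.492]
wrist_force: [0.5, -0.0, 0.4]
width: 0.0377
```

```bash
python3 -c "
from st import *
to((.5254,.2412,.014),-10.5)
s=snap('side');save(s,'side9.png',(230,160,370,330),4.1)
s=snap('top');save(s,'top9.png',(140,150,300,300),4)"
```

```text
t 13.5 tcp [0.5254 0.2432 0.0834] x [ 1.3e-03  7.0e-04 -1.0e+00] y yaw -10.5 F [ 0.49 -0.05  0.4 ] w 0.0377 j [0.34 0.18 1.44 0.   1.51 0.52]
shift frac (total) [0.2774 0.0011 0.008 ] turn 0.0
```

View pics/side9.png

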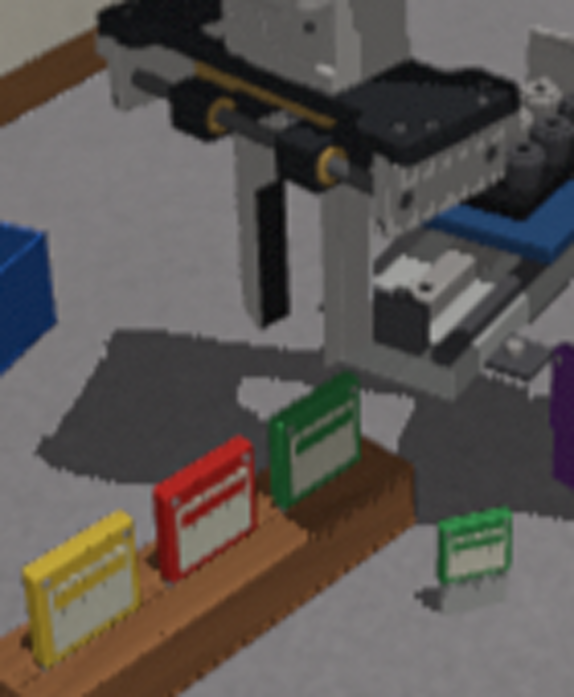

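View pics/top9.png

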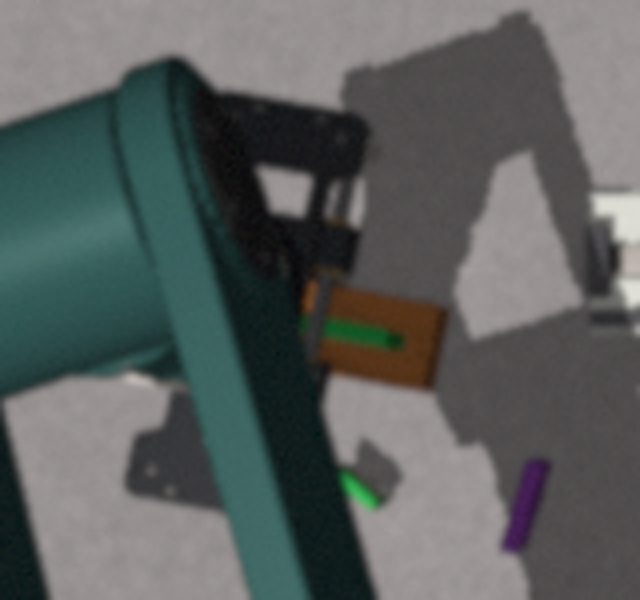

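Emit:
drive_tool(commands=[[[0.04, 0, 0.004, 0], [0.05, 0, 0.004, 0], [0.05, 0, 0, 0], [0.04, 0, 0, 0], [0.02, 0, 0, 0], [0, 0, 0, 0], [0, 0, 0, 0]]])

```text
time: 14.3
tool_pos: [0.525, 0.241, 0.0323]
ee_rot: [2.463, 1.571, 0.709]
wrist_force: [-0.2, 0.1, -0.2]
width: 0.0376
```

```bash
python3 -c "
from st import *
to((.5254,.2412,.014),-10.5)
s=snap('side');save(s,'side10.png',(230,180,350,310),5)"
```

```text
t 14.3 tcp [0.525  0.241  0.0323] x [ 2.e-04  1.e-04 -1.e+00] y yaw -10.49 F [-0.19  0.11 -0.15] w 0.0376 j [0.33 0.22 1.51 0.   1.42 0.52]
shift frac (total) [ 0.0734  0.0016 -0.0011] turn 0.0
```

View pics/side10.png

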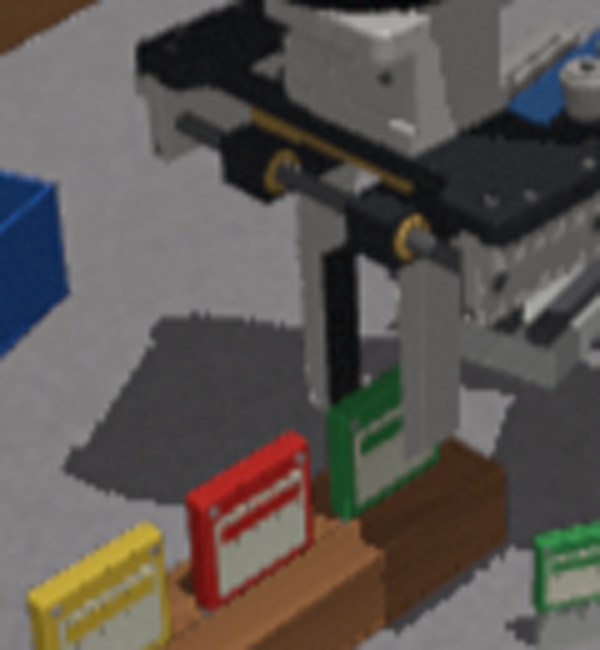

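Emit:
drive_tool(commands=[[[0.03, 0, 0, 0], [0.03, 0, 0, 0], [0.013, 0, 0, 0], [0, 0, 0, 0], [0, 0, 0, 0]]])

```text
time: 14.85
tool_pos: [0.5247, 0.2409, 0.0138]
ee_rot: [-1.308, 1.57, -3.062]
wrist_force: [-0.1, -0.3, 1.1]
width: 0.0377
```

Emit:
drive_tool(commands=[[[0, 0, 0, 0], [0, 0, 0, 0], [0, 0, 0, 0], [0, 0, 0, 0], [0, 0, 0, 0], [0, 0, 0, 0]]], grip=0)

```text
time: 15.45
tool_pos: [0.5248, 0.241, 0.0142]
ee_rot: [2.683, 1.571, 0.929]
wrist_force: [-0.9, 1.3, 0.6]
width: 0.0094
```

```bash
python3 -c "
from st import *
to((.5254,.2412,.014),-10.5)
s=snap('side');save(s,'side11.png',(230,180,350,310),5)"
```

```text
t 15.45 tcp [0.5248 0.241  0.0142] x [ 2.e-04  2.e-04 -1.e+00] y yaw -10.49 F [-0.88  1.32  0.57] w 0.0094 j [0.33 0.23 1.53 0.   1.38 0.52]
shift frac (total) [ 0.0009  0.002  -0.0012] turn 0.0
```

View pics/side11.png

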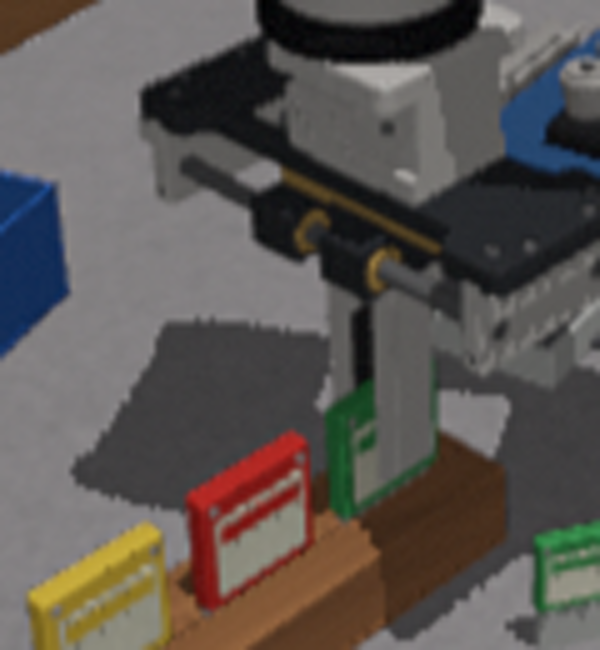

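```bash
python3 - <<'E'
from m import *
for f in("top0","top8"):
    s=dict(np.load(f+".npz"));Q=cloud(s);p=s["pixels"].astype(float);g=p.sum(2)
    us=range(398,422) if f=="top0" else range(349,369)
    # intensity profile averaged over columns
    pr=g[170:195,us.start:us.stop].mean(1)
    print(f,[(170+i,int(x)) for i,x in enumerate(pr)])
    zc=np.nanmedian(Q[170:195,us.start:us.stop],1)
    for i in range(8,20): print(170+i,(zc[i]*1000).round(1))
    u0=(us.start+us.stop)/2
    for v,h in((183,.069),(184,.063),(185.5,.069)): print(v,h,ray(s,u0,v,h).round(4))
    # y extent of the lip bright row: profile
    r=g[180:183,us.start-20:us.stop+20].mean(0);print([(us.start-20+i,int(x)) for i,x in enumerate(r)])
    r=g[184:186,us.start-20:us.stop+20].mean(0);print([(us.start-20+i,int(x)) for i,x in enumerate(r)])
E
```

```text
top0 [(170, 384), (171, 386), (172, 384), (173, 382), (174, 367), (175, 320), (176, 255), (177, 229), (178, 255), (179, 301), (180, 340), (181, 351), (182, 320), (183, 251), (184, 197), (185, 210), (186, 274), (187, 313), (188, 295), (189, 244), (190, 212), (191, 209), (192, 209), (193, 208), (194, 208)]
178 [ 653.5 -168.9   25.7]
179 [ 642.9 -155.8   68.8]
180 [ 640.5 -155.9   69.5]
181 [ 638.5 -156.3   67.9]
182 [ 636.9 -156.7   64.5]
183 [ 636.1 -158.2   57. ]
184 [ 636.2 -160.7   43.7]
185 [ 633.9 -161.4   43.5]
186 [ 627.6 -155.9   66.8]
187 [ 624.9 -155.    69.5]
188 [ 622.9 -155.4   67.9]
189 [ 622.4 -159.5   57.6]
183 0.069 [ 0.6339 -0.1568  0.069 ]
184 0.063 [ 0.6327 -0.158   0.063 ]
185.5 0.069 [ 0.6283 -0.1566  0.069 ]
[(378, 383), (379, 383), (380, 384), (381, 385), (382, 390), (383, 387), (384, 389), (385, 389), (386, 382), (387, 381), (388, 382), (389, 379), (390, 361), (391, 310), (392, 234), (393, 204), (394, 250), (395, 318), (396, 354), (397, 356), (398, 345), (399, 339), (400, 341), (401, 340), (402, 341), (403, 337), (404, 338), (405, 337), (406, 336), (407, 342),
[... 2638 characters left out ...]
82), (331, 482), (332, 484), (333, 486), (334, 489), (335, 484), (336, 482), (337, 477), (338, 476), (339, 475), (340, 460), (341, 425), (342, 430), (343, 487), (344, 494), (345, 429), (346, 348), (347, 310), (348, 300), (349, 293), (350, 293), (351, 294), (352, 294), (353, 295), (354, 299), (355, 295), (356, 286), (357, 288), (358, 283), (359, 284), (360, 274), (361, 264), (362, 254), (363, 257), (364, 254), (365, 250), (366, 252), (367, 255), (368, 260), (369, 284), (370, 349), (371, 442), (372, 496), (373, 494), (374, 472), (375, 450), (376, 452), (377, 452), (378, 450), (379, 452), (380, 450), (381, 423), (382, 392), (383, 372), (384, 371), (385, 366), (386, 366), (387, 367), (388, 379)]
```

Emit:
drive_tool(commands=[[[-0.02, 0, 0, 0], [-0.04, 0, 0, 0], [-0.06, 0, 0, 0], [-0.08, 0, 0, 0], [-0.1, 0, 0, 0], [-0.1, 0, 0, 0], [-0.1, 0, 0, 0], [-0.06, 0, 0, 0], [0, 0, 0, -0.0163], [0, 0, 0, -0.0162], [0, 0, 0, 0], [0, 0, 0, 0]]])

```text
time: 16.7
tool_pos: [0.5248, 0.2409, 0.1542]
ee_rot: [-2.605, 1.571, 2.127]
wrist_force: [0.5, 0.3, -0.6]
width: 0.01
```

```bash
python3 -c "
from st import *
to((.631,-.0427,.15),1.2)
s=snap('side');save(s,'side12.png',(220,110,380,250),5)"
```

```text
t 16.7 tcp [0.5248 0.2409 0.1542] x [-0.  0. -1.] y yaw 1.09 F [ 0.5   0.33 -0.57] w 0.01 j [0.33 0.15 1.34 0.   1.65 0.31]
shift frac (total) [0.0167 0.4034 1.1421] turn -0.0003
```

View pics/side12.png

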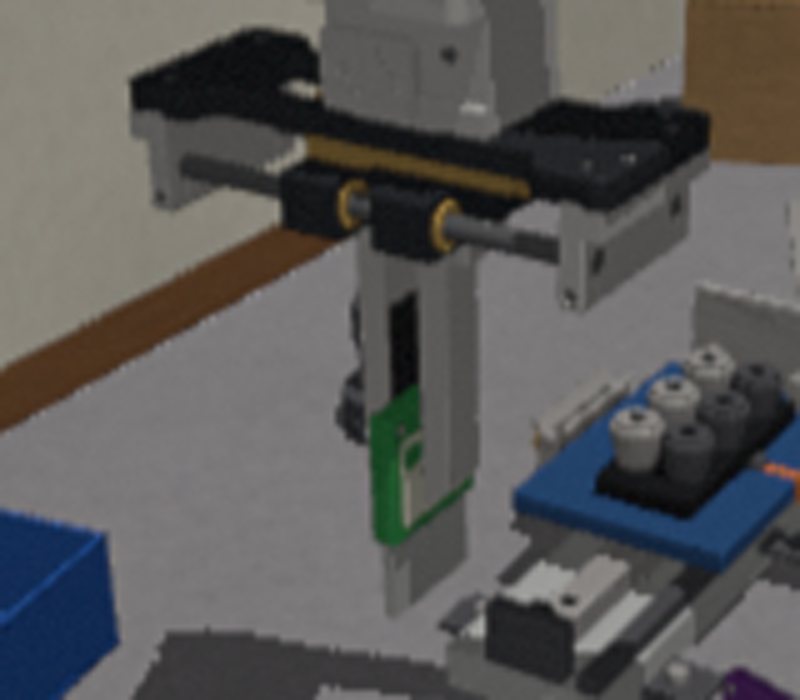

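```bash
python3 - <<'E'
from m import *
s=snap('side');Q=cloud(s)
k=masked(s,"g",(285,170,330,240),((45,80,30),(80,255,255)))
P=Q[k>0];P=P[np.isfinite(P).all(1)];P=P[(P[:,2]>.1)]
print("green",len(P),np.percentile(P,[1,5,50,95,99],axis=0).round(4))
for v in range(214,234,2): print(v,[(Q[v,u]*1000).round(0).tolist() for u in range(297,316,3)])
E
```

```text
green 222 [[0.5179 0.2237 0.1764]
 [0.5184 0.2396 0.1779]
 [0.5208 0.2641 0.2066]
 [0.5266 0.2665 0.2241]
 [0.5276 0.2671 0.2245]]
214 [[521.0, 267.0, 187.0], [521.0, 259.0, 183.0], [520.0, 251.0, 179.0], [522.0, 240.0, 173.0], [523.0, 230.0, 167.0], [524.0, 218.0, 161.0], [671.0, -9.0, 1.0]]
216 [[522.0, 266.0, 182.0], [519.0, 262.0, 181.0], [522.0, 249.0, 173.0], [523.0, 239.0, 168.0], [523.0, 229.0, 163.0], [523.0, 220.0, 158.0], [666.0, -1.0, 1.0]]
218 [[523.0, 264.0, 177.0], [522.0, 258.0, 174.0], [520.0, 251.0, 171.0], [523.0, 239.0, 164.0], [523.0, 229.0, 159.0], [523.0, 221.0, 154.0], [661.0, 6.0, 0.0]]
220 [[524.0, 264.0, 173.0], [521.0, 259.0, 171.0], [521.0, 250.0, 166.0], [521.0, 242.0, 162.0], [523.0, 230.0, 155.0], [522.0, 222.0, 151.0], [657.0, 12.0, -2.0]]
222 [[524.0, 264.0, 168.0], [522.0, 259.0, 166.0], [522.0, 249.0, 161.0], [522.0, 240.0, 156.0], [523.0, 230.0, 151.0], [522.0, 222.0, 147.0], [651.0, 21.0, -0.0]]
224 [[525.0, 262.0, 163.0], [522.0, 258.0, 162.0], [523.0, 248.0, 156.0], [522.0, 241.0, 153.0], [523.0, 230.0, 147.0], [652.0, 34.0, 0.0], [645.0, 31.0, 1.0]]
226 [[524.0, 264.0, 160.0], [522.0, 259.0, 158.0], [522.0, 249.0, 153.0], [521.0, 242.0, 150.0], [653.0, 44.0, -0.0], [648.0, 40.0, -1.0], [638.0, 40.0, 2.0]]
228 [[525.0, 263.0, 156.0], [522.0, 258.0, 154.0], [522.0, 250.0, 150.0], [653.0, 57.0, 1.0], [649.0, 50.0, -2.0], [642.0, 48.0, -0.0], [630.0, 53.0, 7.0]]
230 [[525.0, 264.0, 152.0], [522.0, 259.0, 150.0], [656.0, 66.0, -1.0], [649.0, 63.0, -0.0], [643.0, 59.0, -0.0], [631.0, 64.0, 6.0], [620.0, 68.0, 12.0]]
232 [[526.0, 262.0, 146.0], [521.0, 260.0, 147.0], [651.0, 72.0, -2.0], [643.0, 71.0, 1.0], [631.0, 76.0, 8.0], [626.0, 72.0, 7.0], [617.0, 72.0, 10.0]]
```

Emit:
drive_tool(commands=[[[0, 0.02, 0.05, 0], [0, 0.036, 0.1, 0], [0, 0.036, 0.1, 0], [0, 0.036, 0.1, 0], [0, 0.036, 0.1, 0], [0, 0.036, 0.1, 0], [0, 0.036, 0.1, 0], [0, 0.036, 0.1, 0], [0, 0.036, 0.1, 0], [0, 0.036, 0.1, 0], [0, 0.036, 0.1, 0], [0, 0.024, 0.09, -0.0003], [0, 0, 0, 0], [0, 0, 0, 0], [0, 0, 0, 0]]])

```text
time: 18.3
tool_pos: [0.6315, -0.0414, 0.154]
ee_rot: [-2.691, 1.57, 2.044]
wrist_force: [0.4, -0.7, -0.0]
width: 0.0099
```

```bash
python3 - <<'E'
from st import *
to((.6315,-.0430,.0752),1.2)
s=snap('side');save(s,'side13.png',(260,80,420,220),5);np.savez("side13.npz",**s)
t=snap('top');save(t,'top13.png',(280,140,440,260),5);np.savez("top13.npz",**t)
E
```

```text
t 18.3 tcp [ 0.6315 -0.0414  0.154 ] x [-3.e-04  5.e-04 -1.e+00] y yaw 1.33 F [ 0.38 -0.72 -0.04] w 0.0099 j [-0.16  0.28  1.19  0.    1.68 -0.18]
shift frac (total) [ 3.152e-01 -2.000e-04  6.600e-03] turn 0.0004
```

View pics/side13.png

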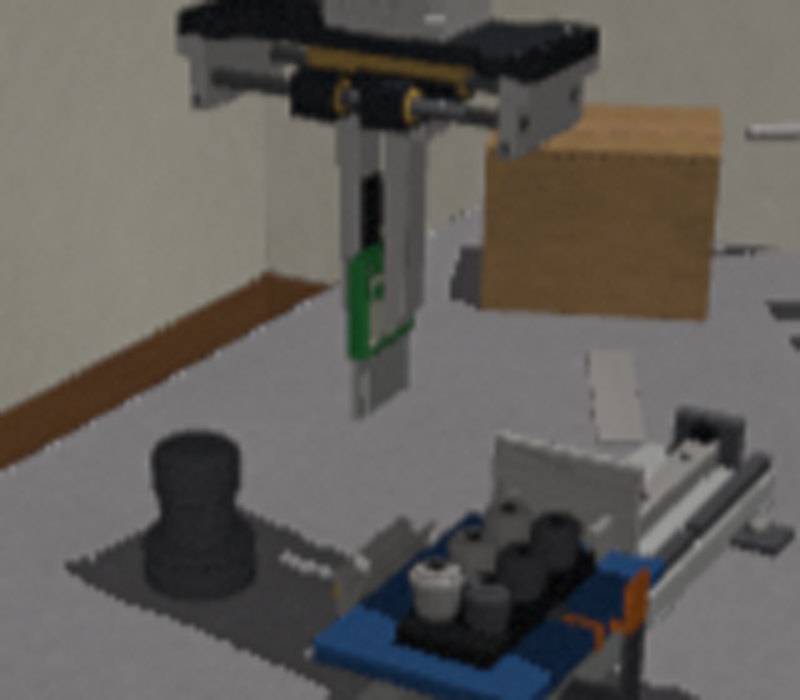

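View pics/top13.png

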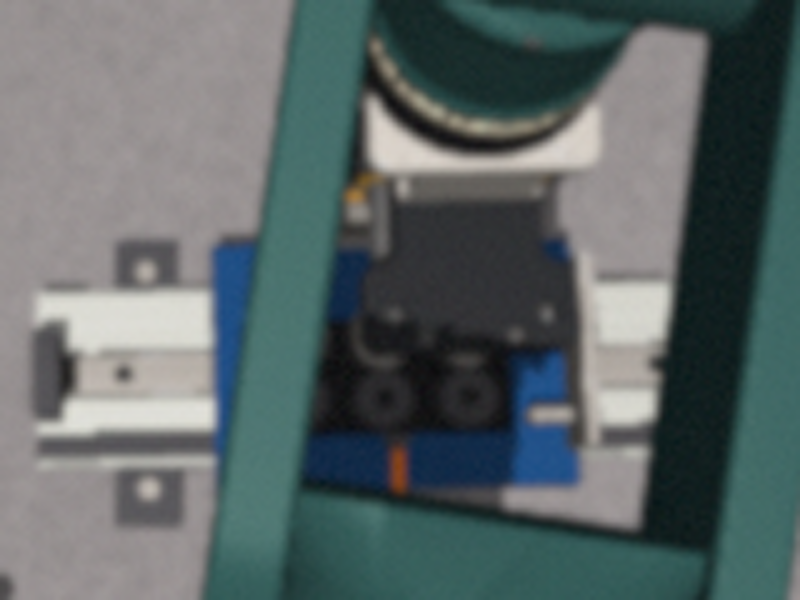

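```bash
python3 - <<'E'
from m import *
s=dict(np.load("side13.npz"));Q=cloud(s)
for v in range(152,164,3): print(v,[(Q[v,u]*1000).round(0).tolist() for u in range(330,344,2)])
k=masked(s,"g",(325,120,350,165),((45,80,30),(80,255,255)))
P=Q[k>0];P=P[P[:,2]>.1];print(np.percentile(P,[1,5,50,95,99],axis=0).round(4))
# lip rim points
u,v=np.meshgrid(np.arange(640),np.arange(400))
m=(Q[...,2]>.0645)&(Q[...,2]<.0725)&(Q[...,0]>.60)&(Q[...,0]<.66)&(Q[...,1]>-.1)&(Q[...,1]<.02)
P=Q[m];print(len(P))
# rotate into rail axes about c
th=np.radians(1.2);d=P-np.array([.631,-.0427,0]);a=d[:,0]*np.cos(th)+d[:,1]*np.sin(th);b=-d[:,0]*np.sin(th)+d[:,1]*np.cos(th)
print(np.histogram(a*1000,bins=np.arange(-14,16,1)));print("y range",np.percentile(b,[1,5,95,99]).round(4))
E
```

```text
152 [[855.0, -379.0, 2.0], [629.0, -20.0, 174.0], [629.0, -30.0, 171.0], [628.0, -37.0, 169.0], [630.0, -50.0, 163.0], [630.0, -59.0, 160.0], [821.0, -402.0, 1.0]]
155 [[844.0, -361.0, -1.0], [630.0, -23.0, 166.0], [629.0, -29.0, 164.0], [629.0, -38.0, 160.0], [629.0, -48.0, 157.0], [628.0, -56.0, 154.0], [805.0, -374.0, 3.0]]
158 [[829.0, -337.0, 0.0], [628.0, -20.0, 160.0], [628.0, -29.0, 156.0], [629.0, -39.0, 152.0], [629.0, -49.0, 149.0], [800.0, -353.0, 1.0], [795.0, -357.0, 1.0]]
161 [[816.0, -316.0, 0.0], [630.0, -23.0, 151.0], [629.0, -30.0, 148.0], [799.0, -326.0, 0.0], [793.0, -327.0, 1.0], [788.0, -333.0, 1.0], [781.0, -333.0, 2.0]]
[[ 0.6244 -0.0526  0.1765]
 [ 0.6251 -0.0415  0.1781]
 [ 0.6273 -0.0182  0.2048]
 [ 0.6326 -0.0149  0.2239]
 [ 0.635  -0.0136  0.2246]]
82
(array([ 0,  1,  5, 11,  5,  3,  1,  1,  0,  0,  0,  0,  0,  0,  0,  1,  9,
       10, 13, 10,  7,  4,  0,  0,  1,  0,  0,  0,  0]), array([-14, -13, -12, -11, -10,  -9,  -8,  -7,  -6,  -5,  -4,  -3,  -2,
        -1,   0,   1,   2,   3,   4,   5,   6,   7,   8,   9,  10,  11,
        12,  13,  14,  15]))
y range [-0.0335 -0.0326  0.0321  0.0341]
```

Emit:
drive_tool(commands=[[[0.05, -0.002, 0.005, 0.0004], [0.08, 0, 0.0035, 0], [0.08, 0, 0, 0], [0.05, 0, 0, 0], [0, 0, 0, 0], [0, 0, 0, 0]]])

```text
time: 19.0
tool_pos: [0.6313, -0.0438, 0.089]
ee_rot: [-2.059, 1.571, 2.674]
wrist_force: [0.3, -0.2, 0.2]
width: 0.0099
```

```bash
python3 - <<'E'
from st import *
to((.631,-.0435,.0502),1.2)
s=snap('side');save(s,'side14.png',(300,130,400,215),8);np.savez("side14.npz",**s);Q=cloud(s)
for v in range(168,190,2): print(v,[(Q[v,u]*1000).round(0).tolist() for u in range(326,344,2)])
E
```

```text
t 19.0 tcp [ 0.6313 -0.0438  0.089 ] x [-1.e-04  1.e-04 -1.e+00] y yaw 1.19 F [ 0.34 -0.17  0.21] w 0.0099 j [-0.16  0.3   1.29  0.    1.55 -0.18]
shift frac (total) [ 0.1552 -0.0013 -0.0012] turn -0.0
168 [[797.0, -261.0, 1.0], [790.0, -262.0, 3.0], [634.0, -20.0, 133.0], [628.0, -20.0, 134.0], [626.0, -26.0, 132.0], [626.0, -35.0, 129.0], [621.0, -36.0, 130.0], [616.0, -37.0, 131.0], [626.0, -63.0, 118.0]]
170 [[789.0, -249.0, 1.0], [786.0, -255.0, -0.0], [633.0, -19.0, 128.0], [628.0, -20.0, 129.0], [625.0, -23.0, 129.0], [626.0, -34.0, 124.0], [620.0, -34.0, 126.0], [626.0, -54.0, 116.0], [749.0, -278.0, -0.0]]
172 [[781.0, -236.0, 2.0], [779.0, -244.0, -1.0], [632.0, -17.0, 124.0], [628.0, -20.0, 124.0], [625.0, -24.0, 123.0], [625.0, -33.0, 120.0], [626.0, -45.0, 115.0], [628.0, -57.0, 109.0], [741.0, -265.0, -0.0]]
174 [[776.0, -227.0, -1.0], [767.0, -226.0, 2.0], [634.0, -21.0, 117.0], [626.0, -17.0, 120.0], [626.0, -26.0, 117.0], [626.0, -34.0, 114.0], [628.0, -47.0, 108.0], [629.0, -60.0, 102.0], [734.0, -252.0, 0.0]]
176 [[769.0, -217.0, -1.0], [763.0, -219.0, -1.0], [633.
[... 689 characters left out ...]
.0, -42.0, 88.0], [628.0, -49.0, 85.0], [712.0, -203.0, -1.0], [708.0, -208.0, -2.0]]
184 [[739.0, -169.0, -0.0], [732.0, -169.0, 2.0], [730.0, -177.0, -1.0], [629.0, -21.0, 92.0], [629.0, -32.0, 87.0], [629.0, -41.0, 83.0], [638.0, -65.0, 71.0], [637.0, -73.0, 67.0], [699.0, -193.0, 0.0]]
186 [[733.0, -160.0, -1.0], [726.0, -159.0, 1.0], [721.0, -162.0, 1.0], [628.0, -21.0, 87.0], [629.0, -31.0, 82.0], [637.0, -53.0, 70.0], [636.0, -63.0, 66.0], [634.0, -69.0, 64.0], [632.0, -75.0, 62.0]]
188 [[725.0, -148.0, -0.0], [722.0, -152.0, -1.0], [715.0, -153.0, 0.0], [712.0, -158.0, -1.0], [636.0, -43.0, 69.0], [635.0, -50.0, 67.0], [633.0, -57.0, 64.0], [632.0, -65.0, 61.0], [621.0, -57.0, 68.0]]
```

View pics/side14.png

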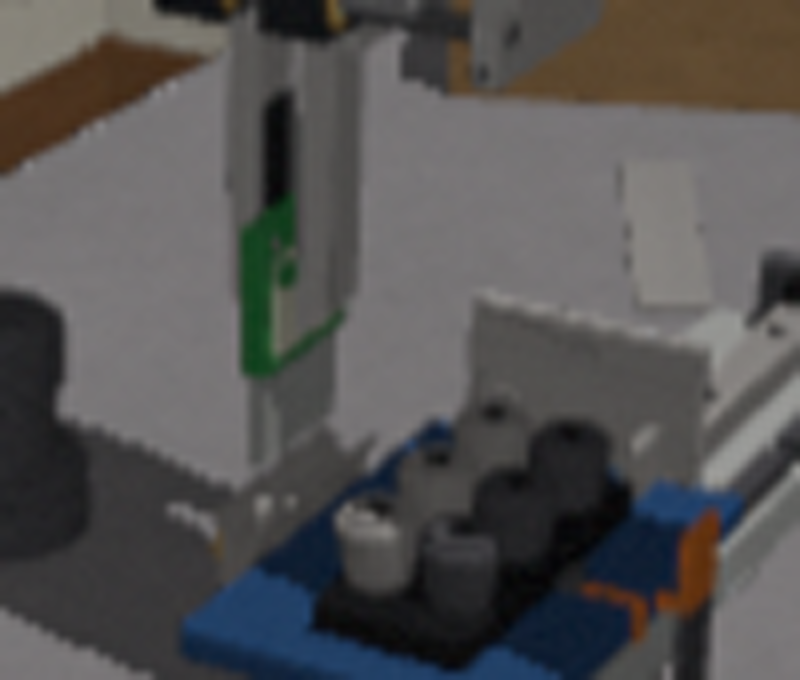

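Emit:
drive_tool(commands=[[[0.02, -0.0035, 0, 0], [0.03, 0, 0, 0], [0.024, 0, 0, 0], [0, 0, 0, 0], [0, 0, 0, 0]]])

```text
time: 19.55
tool_pos: [0.6302, -0.044, 0.0701]
ee_rot: [-1.863, 1.57, 2.87]
wrist_force: [-0.1, 0.7, -0.5]
width: 0.0095
```

Emit:
drive_tool(commands=[[[0.012, 0, 0, 0], [0.012, 0, 0, 0], [0.008, 0, 0, 0], [0, 0, 0, 0], [0, 0, 0, 0], [0, 0, 0, 0]]])

```text
time: 20.15
tool_pos: [0.6306, -0.044, 0.0627]
ee_rot: [1.764, 1.57, 0.214]
wrist_force: [0.1, 0.7, -1.7]
width: 0.0097
```

```bash
python3 - <<'E'
from st import *
for i in range(1): to((.6303,-.0435,.0502),1.2)
s=snap('side');save(s,'side15.png',(300,130,400,215),8)
o=[robot.get_obs()['wrist_force']]
print(o)
E
```

```text
t 20.15 tcp [ 0.6306 -0.044   0.0627] x [ 3.e-04  1.e-04 -1.e+00] y yaw 1.17 F [ 0.08  0.69 -1.67] w 0.0097 j [-0.16  0.31  1.33  0.    1.5  -0.18]
shift frac (total) [ 0.0498 -0.0012 -0.0021] turn -0.0001
[array([ 0.0743834 , -0.08761772, -1.26401138])]
```

View pics/side15.png

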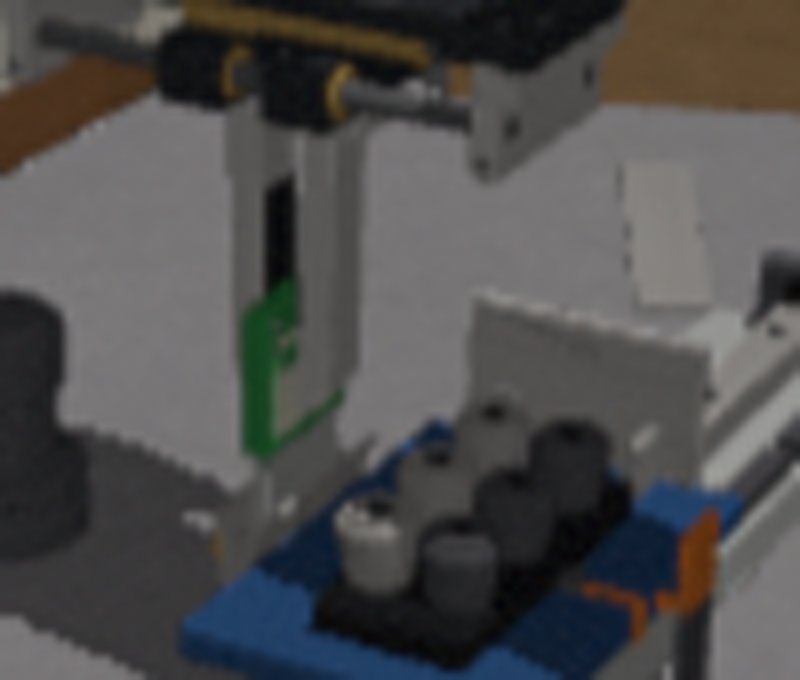

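Emit:
drive_tool(commands=[[[0.012, 0, 0, 0], [0.012, 0, 0, 0], [0.012, 0, 0, 0], [0, 0, 0, 0], [0, 0, 0, 0], [0, 0, 0, 0]]])

```text
time: 20.8
tool_pos: [0.6306, -0.044, 0.0536]
ee_rot: [1.876, 1.571, 0.326]
wrist_force: [-0.8, -0.3, -1.5]
width: 0.0098
```

Emit:
drive_tool(commands=[[[0.006, 0, 0, 0], [0.006, 0, 0, 0], [0, 0, 0, 0], [0, 0, 0, 0], [0, 0, 0, 0]]])

```text
time: 21.3
tool_pos: [0.6305, -0.044, 0.0506]
ee_rot: [2.046, 1.571, 0.496]
wrist_force: [0.1, -0.5, -0.5]
width: 0.0095
```

Emit:
drive_tool(commands=[[[0.004, 0, 0, 0], [0, 0, 0, 0], [0, 0, 0, 0], [0, 0, 0, 0]]])

```text
time: 21.7
tool_pos: [0.6306, -0.0441, 0.0498]
ee_rot: [1.581, 1.57, 0.03]
wrist_force: [-0.3, -0.2, 1.4]
width: 0.0096
```

Emit:
drive_tool(commands=[[[0.004, 0, 0, 0], [0, 0, 0, 0], [0, 0, 0, 0], [0, 0, 0, 0]]])

```text
time: 22.1
tool_pos: [0.6307, -0.0441, 0.0491]
ee_rot: [1.511, 1.57, -0.039]
wrist_force: [-1.2, -0.5, 3.7]
width: 0.01
```

Emit:
drive_tool(commands=[[[0.004, 0, 0, 0], [0, 0, 0, 0], [0, 0, 0, 0], [0, 0, 0, 0]]])

```text
time: 22.5
tool_pos: [0.6307, -0.0441, 0.0483]
ee_rot: [1.48, 1.57, -0.071]
wrist_force: [-1.3, -0.3, 4.9]
width: 0.0095
```

```bash
python3 - <<'E'
from st import *
s=snap('side');save(s,'side16.png',(300,130,400,215),8)
F=[]
for i in range(4): F.append(robot.get_obs()['wrist_force']);snap('top')
print(np.mean(F,0).round(2)); st()
E
python3 edge.py
```

```text
[-1.38  0.25  5.57]
t 22.75 tcp [ 0.6307 -0.0441  0.0483] x [ 8.e-04 -0.e+00 -1.e+00] y yaw 1.17 F [-1.75  0.12  5.11] w 0.0099 j [-0.16  0.32  1.35  0.    1.47 -0.18]
t 22.75 tcp [ 0.6307 -0.0441  0.0483] x [ 8.e-04 -0.e+00 -1.e+00] y yaw 1.17 F [-1.75  0.12  5.11] w 0.0099 j [-0.16  0.32  1.35  0.    1.47 -0.18]
front y 0.0376 mark 359.22 [ 0.5249 -0.0449  0.057 ] flag nan [nan nan nan]edge.py:7: RuntimeWarning: invalid value encountered in scalar divide
  fl=p[239:242,345:380];wf=np.clip(fl[...,0]-fl[...,2]-25,0,None).sum(0);f=(wf*np.arange(345,380)).sum()/wf.sum()
```

View pics/side16.png

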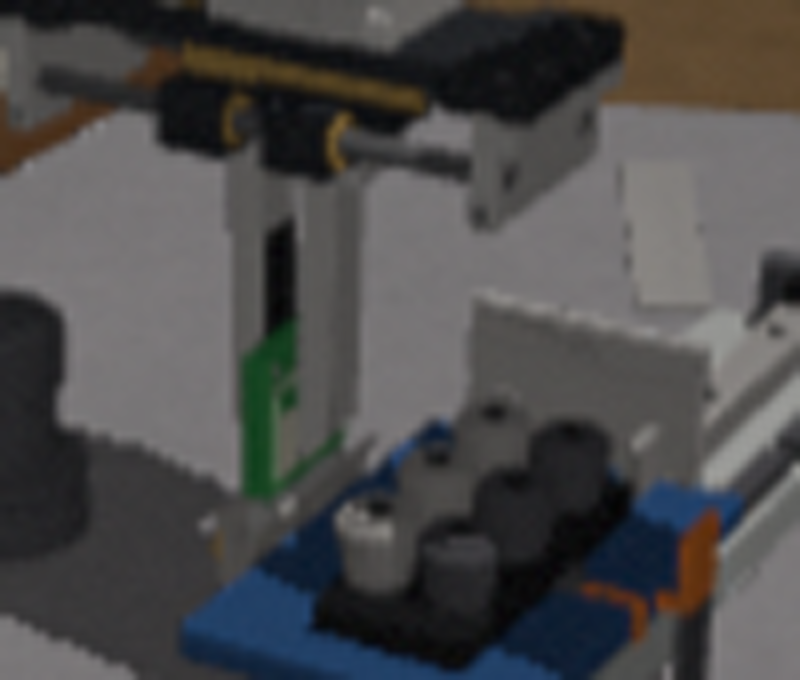

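Emit:
drive_tool(commands=[[[0.004, 0, 0, 0], [0, 0, 0, 0], [0.002, 0, 0, 0], [0, 0, 0, 0], [0, 0, 0, 0], [0, 0, 0, 0], [0, 0, 0, 0], [0, 0, 0, 0], [0, 0, 0, 0], [0, 0, 0, 0]]])

```text
time: 23.8
tool_pos: [0.6307, -0.0441, 0.0476]
ee_rot: [1.418, 1.57, -0.132]
wrist_force: [-2.8, 0.4, 8.6]
width: 0.0099
```

```bash
python3 - <<'E'
from st import *; from m import *
F=[]
for i in range(6): F.append(robot.get_obs()['wrist_force']);snap('top')
print(np.array(F).round(2).tolist()); st()
s=snap('side');Q=cloud(s);save(s,'side17.png',scale=1.25)
k=masked(s,"g",(325,160,350,200),((45,80,20),(80,255,255)));P=Q[k>0];P=P[P[:,2]>.05];print(np.percentile(P,[1,5,50,95,99],axis=0).round(4))
for n,hu in dict(yellow=((22,100,90),(33,255,255)),red=((0,160,80),(6,255,255))).items():
    k=masked(s,n,(220,245,335,330),hu);print(n,np.nanmedian(Q[k>0],0).round(4))
E
```

```text
[[-2.78, 0.4, 8.6], [-1.75, -0.25, 8.39], [-2.12, 0.78, 7.88], [-3.72, 0.52, 7.18], [-2.47, 0.01, 9.35], [-2.26, 0.13, 8.19]]
t 24.1 tcp [ 0.6307 -0.0441  0.0476] x [ 1.1e-03 -1.0e-04 -1.0e+00] y yaw 1.17 F [-3.68  0.44  7.52] w 0.0095 j [-0.16  0.32  1.35  0.    1.47 -0.18]
[[ 0.6239 -0.0609  0.0695]
 [ 0.6242 -0.0459  0.072 ]
 [ 0.6274 -0.0207  0.1016]
 [ 0.6337 -0.0184  0.1182]
 [ 0.6352 -0.0154  0.1188]]
yellow [0.5449 0.3771 0.0738]
red [0.5337 0.315  0.0761]
```

View pics/side17.png

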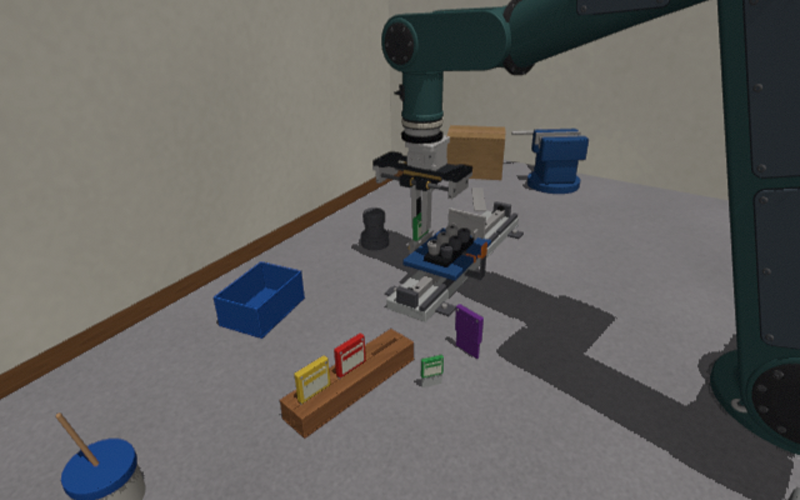

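```bash
python3 - <<'E'
from st import *
st(); robot.close_job(); st()
E
```

```text
t 24.15 tcp [ 0.6307 -0.0441  0.0476] x [ 1.1e-03 -2.0e-04 -1.0e+00] y yaw 1.17 F [-2.55  0.76  7.44] w 0.0098 j [-0.16  0.32  1.35  0.    1.47 -0.18]
the job is handed in; nothing more can be done
the job is handed in; nothing more can be done
```

The carrier is in the next station and I handed the job in at 24.2 s with the gripper holding the green tag down in the pocket. No verdict is reported, so this rests on my own checks.

**What I did:** I pushed the carrier until it clicked; a 1 mm push moved it about 3 mm into the detent. Then I lifted the larger green tag out of the rack, put its tongue down behind the lip and pressed it onto the rubber strip.

**Last checks:**
- **Carrier:** the orange line was level with the flag (both at y about -0.045 m) just after the click. The line was at the same place again during pressing; by then the arm hid the flag.
- **Tag position:** the tongue end is at about 40 mm, roughly 2 mm below the unpressed strip. It is within about 1 mm of the pocket centre along y and upright.
- **Forces:** the wrist feels about 8 N upward, plus 2–3 N sideways from light contact with the pocket wall. Fingers are closed on the tag at 10 mm.
- **Other tags:** red and yellow are within 1 mm of where they started.
- **Chuck and bin:** they look untouched in the last picture; I did not measure them.

**Disagreement:** the reported TCP height read about 33 mm lower than both cameras showed, while x and y agreed. I took the tag's height from the rack top instead, and contact with the strip came where that predicted. The pocket's x also differed by 1–1.5 mm between the two views, so I aimed between them.

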